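Set the seed-chute fence to the setting block, closing out the play

ROBOT

A 6-joint arm with a two-finger parallel gripper is mounted at the origin on the work surface. World frame = base frame: x ahead of the robot, y to its left, z up, the work surface at z = 0. Lengths are in mm, angles in rad, forces in N, time in s.
With the tool pointing down it reaches from about 350 to 775 mm from the base axis. Payload 7.3 kg.
Tool frame: the origin (TCP) lies midway between the tips of the shut fingers; the grasp point (between the pads) lies 19 mm behind it; x points along the fingers, z is the direction in which the jaws open and shut, and the axes are right-handed (so a half turn about x gives the same grasp; the last joint's range is limited). The gripper opens to 92 mm and grips with 3 to 60 N. Pads are 19 mm wide; open, the fingers measure 130 mm over their backs; the gripper's body (75 mm by 190 mm) begins 47 mm behind the grasp point.
Start: joints at [1.143, 0.342, 1.524, -0, 1.275, -0.146], TCP at [145.98, 504.318, 203.941] pointing down, gripper open.
Joint ranges: [-2.53, 2.53], [-0.77, 2.02], [0.04, 2.7], [-1, 4.14], [0.28, 2.66], [-3.11, 3.11]. Speed limits (rad/s): [2.57, 2.57, 3.14, 3.14, 3.14, 3.14].

INTERFACE

Orientations are given as [roll, pitch, yaw] about the fixed x, y, z axes, in that order (R = Rz(yaw) Ry(pitch) Rx(roll)).
In Python, from plant import monitor, optics, close_job gives the robot as it stands.
- The arm moves only by the tool send_rows, never from a script. Its argument "commands" is a list that holds one entry, the list of rows, each a list of 5 numbers: the shift along the tool's x, y, z in m, then the turn about the tool's x in degrees, then the finger opening in m, from 0 to 0.0918. A call has 1 to 10 rows; each row shifts and turns the pose as measured when the row begins, along the tool's axes as they then stand; what a row does not reach is not made up. A row lasts 1/12 s, in which the tool goes at most 41.7 mm and 7.16 degrees, less where a joint would pass 70% of its speed; a pose out of reach is approached as far as the arm can. A call with a gripper value outside its range is refused whole. The fingers move at their own pace and stop on an object; the grip force is fixed at half the most. Time passes only in rows, so rows that do not move let the fingers close. It gives the time, the measured TCP pose, the force and the opening at its end, in the units of the state.
- monitor.get_obs(): the state, without advancing time (a new reading comes with each control period).
- optics.capture(name): name is "side" or "top"; returns a dict with "color" (400x640x3 uint8, blue, green, red), "camera_matrix" (3x3 intrinsics, pixels), "k1" (the pictures are not rectified: a ray, as slopes to the right and down, at radius r is drawn at 1 + k1 r^2 times it, then the intrinsics apply), "camera_from_world" (4x4, takes a point from world to camera coordinates). Camera axes: x right, y down, z forward; pixel columns grow to the right and rows downward; lengths in mm; the calibration is good to about 2 mm. A picture is of the moment at which its call begins. There is no depth.
- close_job(): hands the job in, once; it reports no verdict.
The state is a dict: "time": time; "joint_positions": joint angles; "dq": joint speeds; "tau": joint torques, N m; "tool_pos": TCP position; "tcp_rot": TCP orientation; "contact_force": force on the tool from outside, world axes, zero at the start; "moment": the same for the moment, N m; "grip_width": finger opening in mm.
Only numpy, scipy, OpenCV 4.12 (cv2) and the standard library are available. Lean on these libraries where they do the work, as an engineer would, in place of code of your own. Each camera call takes 0.05 s, during which the arm holds its last target.

TASK

Set the width of the seed chute to the aluminium setting block: pull the sliding fence back by its black handle until the gap is clearly wider than the block, and stand the block upright on the bed between the two low rails, its longer side along the slide. Then close the fence with the handle, finishing in the closing direction so that the handle's play is taken up towards the block, until the block is gently nipped against the sprung pad (about 6 N), never squeezing it hard (over 15 N). Let go and leave the block nipped there, and leave the other things on the bench alone.

Things in the scene. Friction and masses are not known exactly. Their poses are not given: they have to be found in the camera images.
- fixture: Grey base plate of the chute fixture, fixed to the bench, spanning x -65..65, y -130..190 mm, 25 mm high; its top is the bed. Origin on its underside. The fence slides along its y: +y opens, -y closes. At the -y end a grey cheek (60 mm wide, top at z 75) carries the sprung pad. Steel guide strips at x -31 and 31, top z 33 mm.
- channel (a point): Point on the bed (fixture x 0, y -23, z 25 mm) in the middle of the channel where the block must stand: two aluminium rails 6 mm high run along the fixture's y from y -64 to 4, inner faces at x -18.5 and 18.5. Good place to set the block down once the fence is fully open. Axes as the fixture's.
- nominal_pad (a point): Where the pad's face is on average (fixture y -60, z 46 mm). The steel pad, 30 mm wide, z 32..60, faces +y; it yields 1 mm per 4 N, 6 mm at most. Its cheek is clamped anywhere up to 10 mm either way along y from this point and the true place is not reported, so the nip must be felt.
- fence: Aluminium sliding fence: upright face plate 60 mm wide, 10 thick (fixture z 33..60) and a flat slide behind it. Origin at the foot of the face towards the pad; axes as the fixture's. Slides from fixture y -40 mm (closed) to 10 (rear stop); starts at -40 to -34. Dry drag about 9 N all along; stays where left. Two dark lugs (top z 49) enclose the handle's foot with play.
- handle (a joint): Lost motion of the handle in the fence, 0 to 0.008 m. 0: the handle bears on the closing side (its play taken up towards the pad), 0.008: it bears on the opening side. Between these the handle moves freely with about 1 N of drag and the fence does not move. Moving the handle in -y of the fixture lowers it.
- handle_grip (a point): Point on the axis of the handle, 83 mm above the bench: an upright black post 20 mm (fixture x) by 22 mm (fixture y), from 49 to 103 mm above the bench, on fixture x 0. It is 106 mm behind the fence's face (+y) when handle is 0, 114 mm when 0.008. Axes as the fixture's.
- block: Loose aluminium setting block, about 0.2 kg: body 32 (x) x 40 (y) x 40 mm high with a grip fin 14 (x) x 30 (y) x 34 mm on top, 74 mm in all. Origin at the centre of its underside. Stands on the bench to the robot's right of the fixture. Take the fin across its 14 mm; in the chute its y axis lies along the fixture's y, either way round.
- jar: Bystander: clear jar with white cap, 56 mm across, 85 mm high; origin under its centre.
- weight: Bystander: small brass weight with a knob, 30 mm across, 30 mm high; origin under its centre.
- dish: Bystander: clear shallow dish, 84 mm across, 14 mm high; origin under its centre.
- cup: Bystander: steel cup, 60 mm across, 55 mm high; origin under its centre.
- brush: Bystander: brush 160 mm long, lying flat.
- puck: Bystander: steel disc 36 mm across, 14 mm high; origin under its centre.
Mind the look-alikes: they are no part of the job. Leave any orange, pink or purple look-alike of the block alone.

How it is judged (in metres and radians):
On the way, in this order (a step that is already met when the one before it is completed fails the run):
1. the fence is drawn back so that the gap can take the block (y of fence in the frame of fixture above -0.026 m), for 0.1 s.
2. the block stands upright on the bed between the rails, in front of the fence (z of block in the frame of fixture between 0.022 and 0.028 m and x of block in the frame of fixture between -0.005 and 0.005 m and y of block in the frame of fence below -0.019 m and y of block in the frame of fixture above -0.06 m and angle between the y axis of block and the y axis of fixture, either way round below 0.2 rad and angle between block's own z axis and vertical below 0.08 rad and contact force between the fingers and block below 0.2 N), for 0.1 s.
At the end, for the whole second after the job is handed in: The block stands upright on the bed between the rails (within 5 mm of the channel's middle, 0.15 rad of its direction), nipped between fence and sprung pad with 3 to 9 N, at rest, and the handle's play is taken up on the closing side (handle under 2 mm) (contact force between block and fence between 3 and 9 N and value of joint handle below 0.002 m and z of block in the frame of fixture between 0.022 and 0.028 m and x of block in the frame of fixture between -0.005 and 0.005 m and angle between the y axis of block and the y axis of fixture, either way round below 0.15 rad and angle between block's own z axis and vertical below 0.08 rad and linear speed of each of block, fence below 0.01 m/s); the robot touches nothing.
It fails at once if the block is squeezed by the fence with more than 15 N (contact force between block and fence above 15 N).
It fails at once if a bystander is moved more than 40 mm (distance of any of jar, weight, dish, cup, brush, puck from where it was at the start of the episode above 0.04 m).
It also fails if it takes over 72 s, if anything falls off the work surface, if the arm or the gripper's body presses on something with over 40 N, if the wrist force passes 120 N, or if a joint passes its speed limit or range.

## Working session

There is one attempt and no reset: what is moved stays moved. The work goes in short steps, Python scripts to look and compute and a tool call to move; the robot and the scene stay as the last step left them, time stands still between calls to the robot, and variables do not carry over. Pictures are saved under pics/ and viewed, and the job is handed in when it is done.

Besides the shell and the picture viewer there is one more tool, called as a command line: name --argument value ..., lists and objects as JSON in quotes. send_rows: Moves the arm, as the interface text tells. Its arguments: {"type":"object","properties":{"commands":{"type":"array","items":{"type":"array","items":{"type":"array","items":{"type":"number"}}}}},"required":["commands"]}

```bash
ls; mkdir -p pics
python3 - <<'E'
from plant import monitor, optics
import cv2
print(monitor.get_obs())
for n in("top","side"):
    c=optics.capture(n); cv2.imwrite(f"pics/{n}0.png",c["color"]); print(n,c["camera_matrix"],c["k1"],c["camera_from_world"])
E
```

```text
pics
{'time': 0.0, 'joint_positions': array([ 1.14299252e+00,  3.42751783e-01,  1.52500253e+00,  7.99841124e-06,
        1.27538369e+00, -1.46004826e-01]), 'dq': array([ 3.31836685e-04, -1.05343582e-03, -2.32755734e-03,  1.69782756e-05,
       -1.34227863e-04,  2.15185583e-04]), 'tau': array([ 2.17047855e-04, -4.31227076e+01, -2.44225448e+01,  7.19799497e-02,
        5.55974082e-02, -1.50286869e-04]), 'tool_pos': array([145.79217768, 503.90261922, 203.2349576 ]), 'tcp_rot': array([ 2.99063862,  1.56925095, -2.00355168]), 'contact_force': array([ 0.08209057,  0.39085153, -0.11497087]), 'moment': array([-0.02095964,  0.03061846, -0.01545086]), 'grip_width': 91.99617802813756}
top [[439.68272135   0.         323.1816051 ]
 [  0.         439.68272135 200.94365667]
 [  0.           0.           1.        ]] -0.038541690926293816 [[ 1.21591632e-02 -9.99821691e-01 -1.44478784e-02 -2.19556517e+00]
 [-9.95895872e-01 -1.08129285e-02 -8.98581767e-02  5.70539838e+02]
 [ 8.96859303e-02  1.54811827e-02 -9.95849771e-01  1.29178561e+03]
 [ 0.00000000e+00  0.00000000e+00  0.00000000e+00  1.00000000e+00]]
side [[394.50143846   0.         322.43495683]
 [  0.         394.50143846 194.41838096]
 [  0.           0.           1.        ]] -0.03608824157533532 [[ 8.49948657e-01 -5.26481541e-01  2.01114047e-02 -5.05116698e+02]
 [-2.98145783e-01 -5.12095462e-01 -8.05523016e-01  2.39620327e+02]
 [ 4.34391958e-01  6.78657075e-01 -5.92223101e-01  8.21661392e+02]
 [ 0.00000000e+00  0.00000000e+00  0.00000000e+00  1.00000000e+00]]
```

View pics/top0.png

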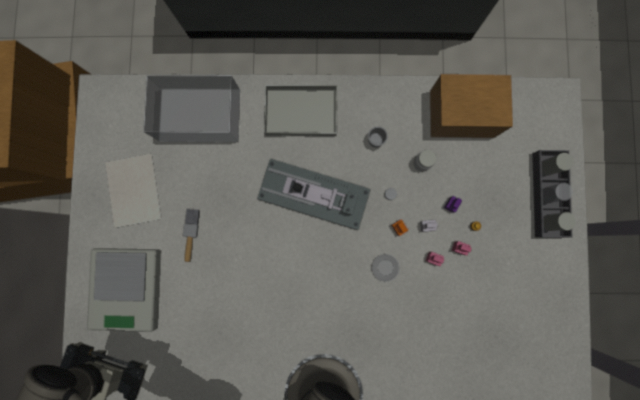

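View pics/side0.png

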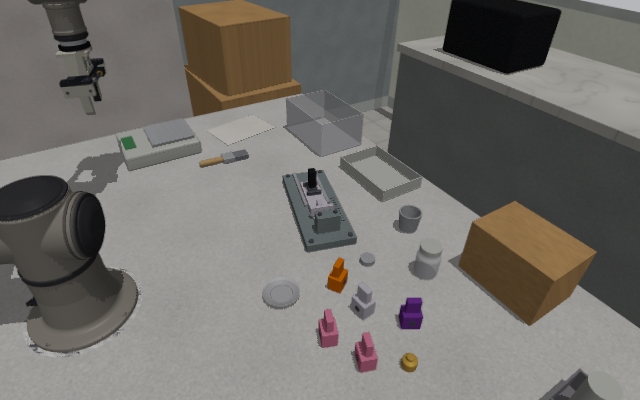

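```bash
cat > h.py <<'E'
import numpy as np, cv2
from scipy.optimize import least_squares
def cal(c):
    K=np.array(c["camera_matrix"]);T=np.array(c["camera_from_world"]);k=c["k1"];return K,T,k
def proj(c,P):
    K,T,k=cal(c);P=np.atleast_2d(P).astype(float)
    q,_=cv2.projectPoints(P,cv2.Rodrigues(T[:3,:3])[0],T[:3,3],K,np.array([k,0,0,0,0.]));return q[:,0]
def back(c,uv,z):
    K,T,k=cal(c);uv=np.atleast_2d(uv).astype(float)
    n=cv2.undistortPointsIter(uv[:,None],K,np.array([k,0,0,0,0.]),None,None,(3,50,1e-10))[:,0]
    R=T[:3,:3];o=-R.T@T[:3,3];d=np.c_[n,np.ones(len(n))]@R
    return o+d*((z-o[2])/d[:,2])[:,None]
def crop(c,u0,u1,v0,v1,s,name):
    cv2.imwrite(name,cv2.resize(c["color"][v0:v1,u0:u1],None,fx=s,fy=s,interpolation=cv2.INTER_CUBIC))
E
python3 - <<'E'
from h import *
from plant import optics
import pickle
c={n:optics.capture(n) for n in("top","side")}
pickle.dump(c,open("c0.pkl","wb"))
crop(c["top"],250,380,150,240,6,"pics/tf.png")
crop(c["top"],370,490,180,275,6,"pics/tb.png")
crop(c["side"],270,370,160,260,6,"pics/sf.png")
crop(c["side"],310,435,250,375,5,"pics/sb.png")
E
```

```text
(no output)
```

View pics/tf.png

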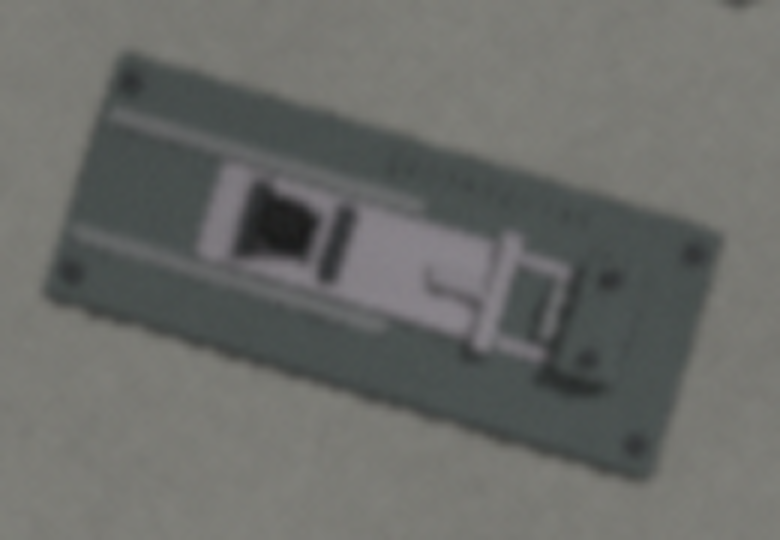

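View pics/tb.png

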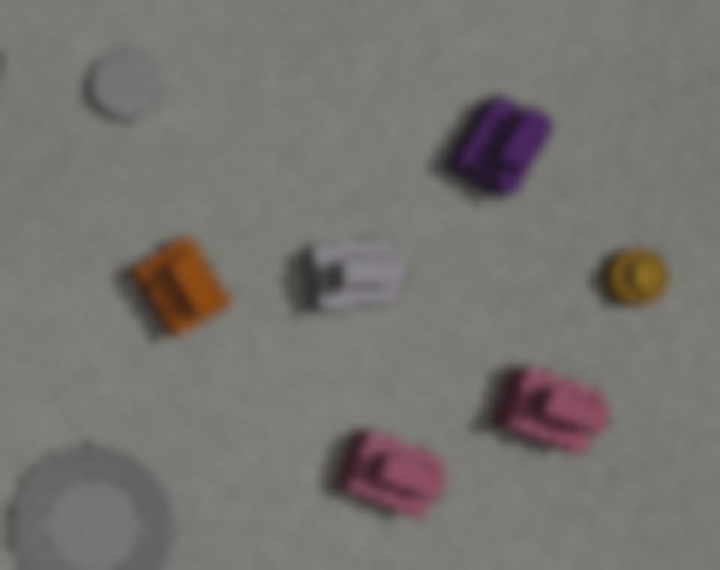

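View pics/sf.png

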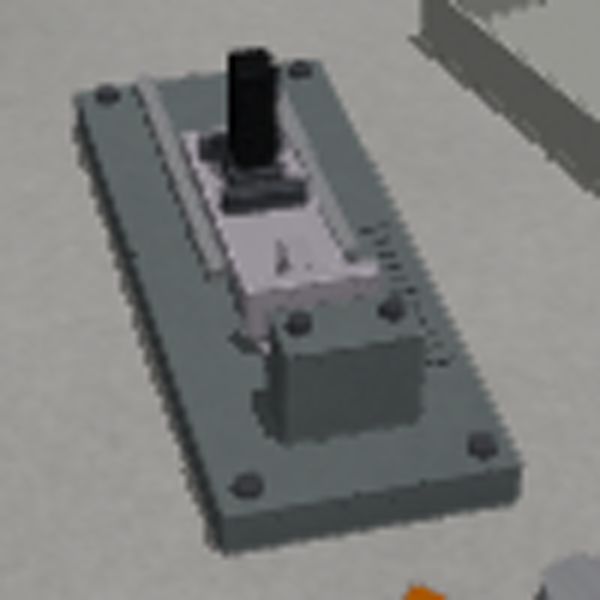

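View pics/sb.png

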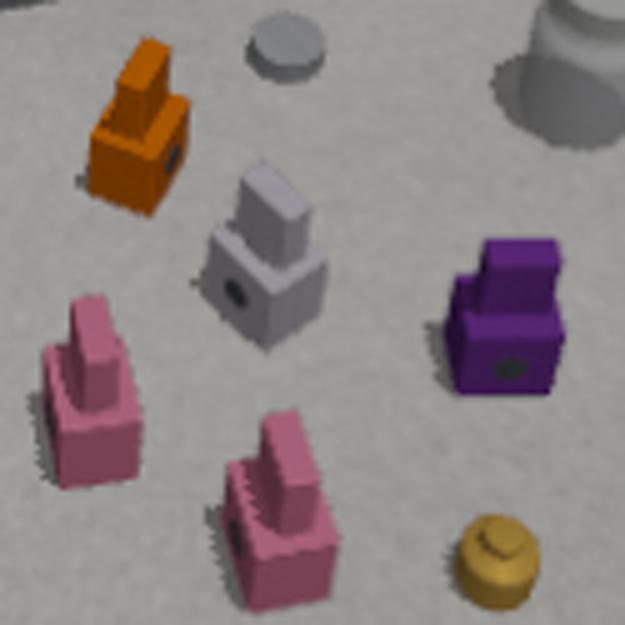

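```bash
cat > fit.py <<'E'
from h import *
import pickle
c=pickle.load(open("c0.pkl","rb"))
def un(p,s,u0,v0): return (np.array(p,float)+.5)/s-.5+[u0,v0]
ft=un([(125,52),(722,237),(650,480),(45,297)],6,250,150)
fs=un([(320,62),(520,470),(218,518),(76,92)],6,270,160)
L=np.array([(65,190,25),(65,-130,25),(-65,-130,25),(-65,190,25)],float)
def tf(p,Q):
    s,k=np.sin(p[2]),np.cos(p[2]); return Q@np.array([[k,-s,0],[s,k,0],[0,0,1]]).T+[p[0],p[1],0]
print(back(c["top"],ft,25).round(1)); print(back(c["side"],fs,25).round(1))
for name,use in(("top",[("top",ft)]),("side",[("side",fs)]),("both",[("top",ft),("side",fs)])):
    r=least_squares(lambda p:np.concatenate([(proj(c[n],tf(p,L))-o).ravel() for n,o in use]),[500,0,-.3])
    print(name,r.x.round(3),r.fun.round(1))
p=r.x
pickle.dump(p,open("fix.pkl","wb"))
# overlay
E
python3 fit.py
```

```text
[[ 698.8  166.    25. ]
 [ 607.9 -135.5   25. ]
 [ 486.1 -100.1   25. ]
 [ 574.   203.3   25. ]]
[[ 700.5  169.5   25. ]
 [ 608.1 -136.3   25. ]
 [ 486.4  -97.4   25. ]
 [ 578.5  207.6   25. ]]
top [ 5.83245e+02  4.68800e+00 -2.88000e-01] [-0.8 -0.2  1.  -0.3  0.5  0.7 -0.7 -0.3]
side [ 5.84912e+02  7.42500e+00 -2.94000e-01] [ 0.3 -0.3  0.3 -0.3 -0.4  0.4 -0.3 -0. ]
both [ 5.83759e+02  5.63200e+00 -2.91000e-01] [-1.  -0.6  0.7 -0.3  0.   0.6 -1.  -0.7  0.1  0.1  0.5  0.2 -0.2  1.
 -0.6  0.4]
```

```bash
cat >> fit.py <<'E'
bs=un([(267,350),(202,287),(322,300),(268,275),(212,222),(328,257),(240,178),(262,160),(312,208),(290,227)],5,310,250)
B=np.array([(16,20,0),(16,-20,0),(-16,20,0),(16,20,40),(16,-20,40),(-16,20,40),(7,-15,74),(-7,-15,74),(-7,15,74),(7,15,74)],float)
r=least_squares(lambda p:(proj(c["side"],tf(p,B))-bs).ravel(),[560,-230,3.1])
b=r.x;print("block",b.round(3),r.fun.round(1)); pickle.dump(b,open("blk.pkl","wb"))
def draw(im,cc,P,edges,s,u0,v0,col):
    q=((proj(cc,P)-[u0,v0])+.5)*s-.5
    for i,j in edges: cv2.line(im,*[tuple(int(x) for x in q[k].round()) for k in(i,j)],col,1,cv2.LINE_AA)
def box(x0,x1,y0,y1,z0,z1): return np.array([(x,y,z) for z in(z0,z1) for x,y in((x0,y0),(x1,y0),(x1,y1),(x0,y1))],float)
E4=[(0,1),(1,2),(2,3),(3,0)];EB=E4+[(i+4,j+4) for i,j in E4]+[(i,i+4) for i in range(4)]
def pic(n,u0,u1,v0,v1,s,name,items,cc=None):
    cc=cc or c[n]; im=cv2.resize(cc["color"][v0:v1,u0:u1],None,fx=s,fy=s,interpolation=cv2.INTER_CUBIC); im=cv2.convertScaleAbs(im,alpha=1.4)
    for P,col in items: draw(im,cc,P,EB,s,u0,v0,col)
    cv2.imwrite(name,im)
if __name__=="__main__":
    fy=-37;hh=0.004
    it=[(tf(p,box(-65,65,-130,190,0,25)),(0,255,0)),(tf(p,box(-10,10,fy+110-11,fy+110+11,49,103)),(0,0,255)),(tf(p,box(-30,30,fy,fy+10,33,60)),(255,0,0)),(tf(p,box(-15,15,-65,-60,32,60)),(0,255,255)),
        (tf(p,box(-18.5,18.5,-64,4,25,31)),(255,255,0))]
    pic("top",250,380,150,240,6,"pics/tf1.png",it); pic("side",270,370,160,260,6,"pics/sf1.png",it)
    ib=[(tf(b,box(-16,16,-20,20,0,40)),(0,255,0)),(tf(b,box(-7,7,-15,15,40,74)),(0,0,255))]
    pic("top",400,460,200,250,10,"pics/tb1.png",ib); pic("side",340,390,270,330,9,"pics/sb1.png",ib)
E
python3 fit.py
```

```text
[[ 698.8  166.    25. ]
 [ 607.9 -135.5   25. ]
 [ 486.1 -100.1   25. ]
 [ 574.   203.3   25. ]]
[[ 700.5  169.5   25. ]
 [ 608.1 -136.3   25. ]
 [ 486.4  -97.4   25. ]
 [ 578.5  207.6   25. ]]
top [ 5.83245e+02  4.68800e+00 -2.88000e-01] [-0.8 -0.2  1.  -0.3  0.5  0.7 -0.7 -0.3]
side [ 5.84912e+02  7.42500e+00 -2.94000e-01] [ 0.3 -0.3  0.3 -0.3 -0.4  0.4 -0.3 -0. ]
both [ 5.83759e+02  5.63200e+00 -2.91000e-01] [-1.  -0.6  0.7 -0.3  0.   0.6 -1.  -0.7  0.1  0.1  0.5  0.2 -0.2  1.
 -0.6  0.4]
block [ 504.495 -303.782    3.236] [-0.5  0.3 -0.   0.2 -0.2  2.7  0.9  3.1 -0.8  1.   0.5 -0.9 -0.4 -1.7
  0.4 -1.2  0.4 -1.5 -0.4 -2. ]
```

View pics/tf1.png

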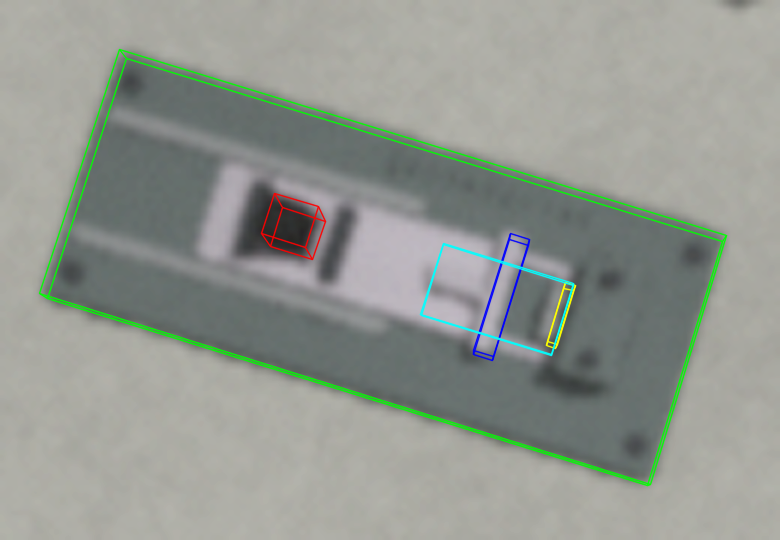

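View pics/sf1.png

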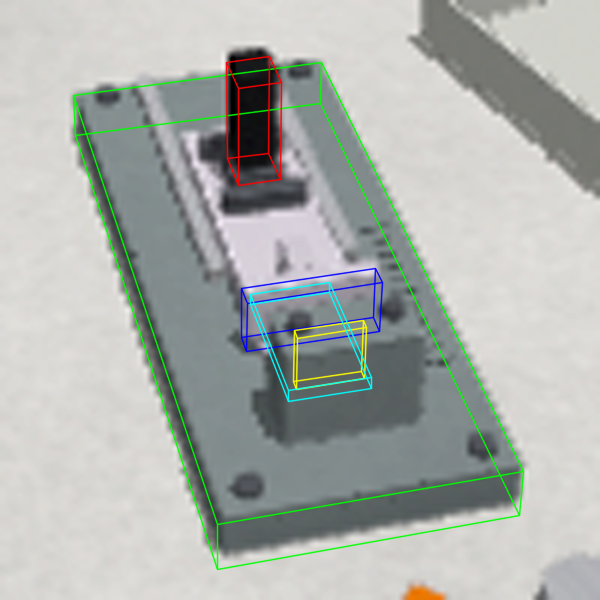

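View pics/tb1.png

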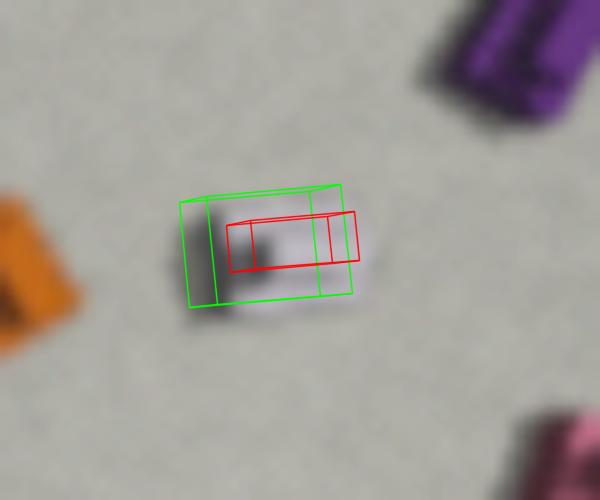

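View pics/sb1.png

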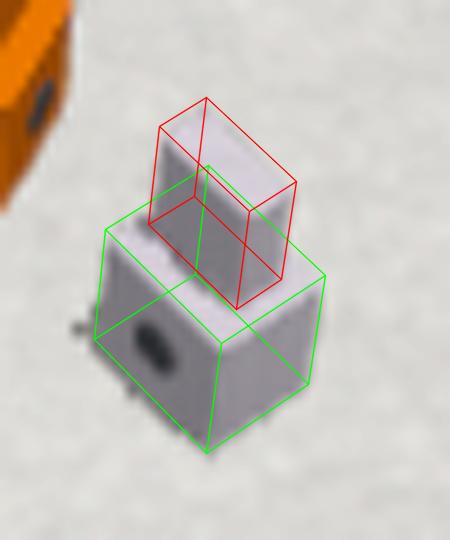

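Run:
```python
from h import *
import pickle
c=pickle.load(open("c0.pkl","rb"))
def g(n,u0,u1,v0,v1,s,name,st=5):
    im=cv2.resize(c[n]["color"][v0:v1,u0:u1],None,fx=s,fy=s,interpolation=cv2.INTER_NEAREST)
    im=cv2.normalize(im,None,0,255,cv2.NORM_MINMAX)
    for u in range(u0,u1,st):
        x=int((u-u0+.5)*s);cv2.line(im,(x,0),(x,8),(0,0,255),2);cv2.putText(im,str(u),(x-12,20),0,.4,(0,0,255),1)
    for v in range(v0,v1,st):
        y=int((v-v0+.5)*s);cv2.line(im,(0,y),(8,y),(0,0,255),2);cv2.putText(im,str(v),(10,y+4),0,.4,(0,0,255),1)
    cv2.imwrite(name,im)
g("side",345,385,276,324,12,"pics/g1.png");g("top",412,448,212,240,16,"pics/g2.png",4)
```

```text
(no output)
```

View pics/g1.png

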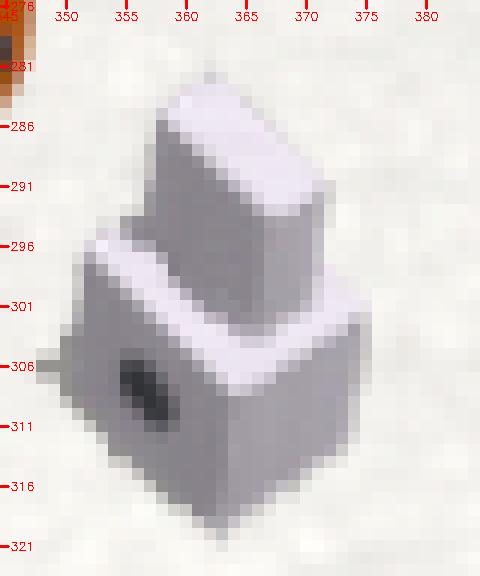

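View pics/g2.png

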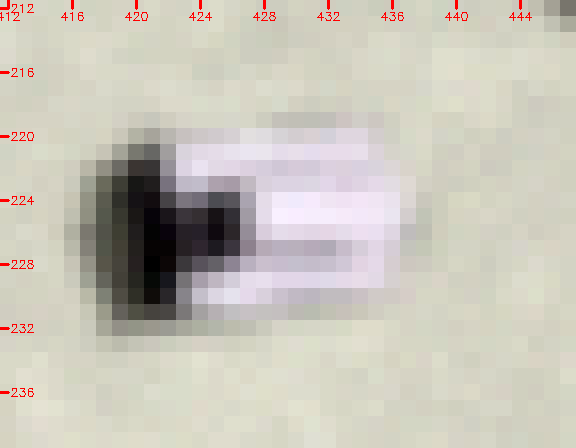

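```bash
python3 - <<'E'
import re
s=open("fit.py").read()
i=s.index("bs=un(");j=s.index("def draw")
s=s[:i]+'''bs=np.array([(363,320),(350,308),(374,313),(364.3,307.7),(352,295.5),(375,301.3),(358,285),(362,281.5),(371.8,290.8),(367.5,293)])
B=np.array([(16,20,0),(16,-20,0),(-16,20,0),(16,20,40),(16,-20,40),(-16,20,40),(7,-15,74),(-7,-15,74),(-7,15,74),(7,15,74)],float)
bt=np.array([(427.3,225.2),(437.2,225),(422.3,225.2),(429,219.5),(429,231)])
BT=np.array([(0,-15,74),(0,15,74),(0,-20,40),(-16,0,40),(16,0,40)],float)
for wt in(0,1):
    r=least_squares(lambda p:np.concatenate([(proj(c["side"],tf(p,B))-bs).ravel(),wt*((proj(c["top"],tf(p,BT))-bt)*[[1,1],[1,1],[1,0],[0,1],[0,1]]).ravel()]),[560,-230,3.1])
    b=r.x;print("block",b.round(3),r.fun.round(1))
pickle.dump(b,open("blk.pkl","wb"))
'''+s[j:]
open("fit.py","w").write(s)
E
python3 fit.py|tail -5
```

```text
0.5 -0.4  0.8 -0.4 -0.1  0.7 -0.  -0.  -0.  -0.  -0.  -0.  -0.  -0.
 -0.  -0. ]
block [ 502.802 -306.156    3.237] [-0.5  1.1 -0.   0.3 -0.2  0.4 -0.2  1.2 -0.8  0.6  0.8 -0.1 -0.8 -0.4
  0.4 -0.   0.7  0.  -0.2  1.1 -1.6 -0.7 -1.1 -1.3 -0.8 -0.  -0.  -0.4
 -0.  -1. ]
```

View pics/sb1.png

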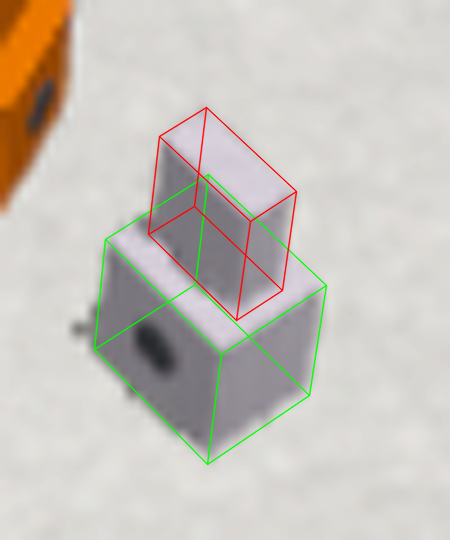

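```bash
cat > mv.py <<'E'
import sys,pickle,numpy as np
from scipy.spatial.transform import Rotation as Ro
from plant import monitor
def state():
    o=monitor.get_obs(); return o,Ro.from_euler("xyz",o["tcp_rot"]).as_matrix()
def to(target,zdir):
    o,R=state(); d=R.T@(np.array(target,float)-o["tool_pos"])
    z=np.array([*zdir,0.]); zt=R.T@z   # in tool axes
    a=np.degrees(np.arctan2(-zt[1],zt[2])) # rotate about tool x: z-> (0,-sin,cos)
    a=(a+90)%180-90
    print("t %.2f"%o["time"],"pos",o["tool_pos"].round(2),"R",R.round(3).tolist(),"F",o["contact_force"].round(2),"w %.1f"%o["grip_width"])
    print("shift tool mm",d.round(2),"turn deg %.2f"%a,"q",o["joint_positions"].round(3))
def fix(p,q):
    s,k=np.sin(p[2]),np.cos(p[2]);return np.array([p[0]+k*q[0]-s*q[1],p[1]+s*q[0]+k*q[1],q[2]])
E
python3 - <<'E'
from mv import *
p=pickle.load(open("fix.pkl","rb"));t=fix(p,(0,78,140));print(t)
to(t,(np.cos(p[2]),np.sin(p[2])))
E
```

```text
[606.12969348  80.35534845 140.        ]
t 0.20 pos [145.85 504.09 203.52] R [[-0.0, -0.961, 0.278], [-0.001, 0.278, 0.961], [-1.0, 0.0, -0.001]] F [-0.24  0.44 -0.22] w 91.6
shift tool mm [  63.68 -559.96 -278.99] turn deg -89.48 q [ 1.143  0.342  1.525  0.     1.275 -0.146]
```

send_rows --commands '[[[0,-0.037,-0.0185,0,0.0918],[0,-0.037,-0.0185,0,0.0918],[0,-0.037,-0.0185,0,0.0918],[0,-0.037,-0.0185,0,0.0918],[0,-0.037,-0.0185,0,0.0918],[0,-0.037,-0.0185,0,0.0918],[0,-0.037,-0.0185,0,0.0918],[0,-0.037,-0.0185,0,0.0918],[0,-0.037,-0.0185,0,0.0918],[0,-0.037,-0.0185,0,0.0918]]]'

```text
time: 1.03
tool_pos: [449.8, 223.9, 201.5]
tcp_rot: [1.495, 1.568, 2.799]
contact_force: [1.2, 0.6, 0.4]
grip_width: 92.1
```

send_rows --commands '[[[0,-0.03,-0.015,-6.9,0.0918],[0,0,0,-6.9,0.0918],[0,0,0,-6.9,0.0918],[0,0,0,-6.9,0.0918],[0,0,0,-6.9,0.0918],[0,0,0,-6.9,0.0918],[0,0,0,-6.9,0.0918],[0,0,0,-6.9,0.0918],[0,0,0,-6.9,0.0918],[0,0,0,-6.9,0.0918]]]'

```text
time: 1.87
tool_pos: [482.3, 190.6, 198.3]
tcp_rot: [0.944, 1.565, -2.796]
contact_force: [-0.4, -1.1, -0.5]
grip_width: 91.4
```

Run:
```python
from mv import *
p=pickle.load(open("fix.pkl","rb"));t=fix(p,(0,78,140));print(t)
to(t,(np.cos(p[2]),np.sin(p[2])))
```

```text
[606.12969348  80.35534845 140.        ]
t 1.87 pos [482.27 190.56 198.27] R [[-0.006, -0.563, -0.826], [-0.002, -0.826, 0.563], [-1.0, 0.005, 0.003]] F [-0.37 -1.11 -0.5 ] w 91.4
shift tool mm [  57.79   21.05 -164.61] turn deg -17.60 q [ 2.290e-01  3.390e-01  1.545e+00 -1.000e-03  1.263e+00 -2.314e+00]
```

send_rows --commands '[[[0,0.001,-0.0165,0,0.0918],[0,0.001,-0.0165,0,0.0918],[0,0.001,-0.0165,0,0.0918],[0,0.001,-0.0165,0,0.0918],[0,0.001,-0.0165,0,0.0918],[0,0,0,7.1,0.0918],[0,0,0,7.1,0.0918],[0,0,0,7.1,0.0918],[0,0,0,7.1,0.0918],[0,0,0,7.1,0.0918]]]'

```text
time: 2.7
tool_pos: [549.7, 137.4, 195.1]
tcp_rot: [1.449, 1.559, -2.908]
contact_force: [-0.6, -0.4, 0.1]
grip_width: 92.0
```

send_rows --commands '[[[0,0,0,7.1,0.0918],[0,0,0,7.1,0.0918],[0,0,0,7.1,0.0918],[0,0,0,7.1,0.0918],[0,0,0,7.1,0.0918],[0,0,0,7.1,0.0918],[0,0,0,7.1,0.0918],[0,0,0,7.1,0.0918],[0,0,0,7.1,0.0918],[0,0,0,7.1,0.0918]]]'

```text
time: 3.53
tool_pos: [548.2, 137.1, 192.1]
tcp_rot: [2.656, 1.553, -2.951]
contact_force: [0.5, 0.2, -0.2]
grip_width: 91.8
```

send_rows --commands '[[[0,0,0,7.1,0.0918],[0,0,0,7.1,0.0918],[0,0,0,7.1,0.0918],[0,0,0,7.1,0.0918],[0,0,0,7.1,0.0918],[0,0,0,7.1,0.0918],[0,0,0,7.1,0.0918]]]'

```text
time: 4.12
tool_pos: [547.0, 137.0, 190.1]
tcp_rot: [-2.768, 1.549, -2.967]
contact_force: [-0.8, 0.1, -0.6]
grip_width: 92.1
```

Run:
```python
from mv import *
p=pickle.load(open("fix.pkl","rb"));t=fix(p,(0,78,140));print(t)
to(t,(np.cos(p[2]),np.sin(p[2])))
```

```text
[606.12969348  80.35534845 140.        ]
t 4.12 pos [547.03 136.98 190.12] R [[-0.021, 0.197, 0.98], [-0.004, 0.98, -0.197], [-1.0, -0.008, -0.02]] F [-0.8   0.07 -0.58] w 92.1
shift tool mm [ 49.06 -43.46  70.11] turn deg 5.30 q [ 1.100e-01  4.380e-01  1.416e+00 -1.000e-03  1.310e+00  3.090e-01]
```

send_rows --commands '[[[0.024,-0.022,0.035,5.3,0.0918],[0.024,-0.016,0.036,0,0.0918]]]'

```text
time: 4.28
tool_pos: [602.2, 90.7, 149.3]
tcp_rot: [-2.751, 1.557, -3.047]
contact_force: [0.4, -0.3, -0.1]
grip_width: 91.8
```

Run:
```python
from mv import *
from plant import optics
import fit
from h import *
p=pickle.load(open("fix.pkl","rb"));t=fix(p,(0,80,64));print(t)
c=optics.capture("side")
crop(c,230,400,100,260,4,"pics/s2.png")
c2=optics.capture("top")
crop(c2,230,400,120,260,4,"pics/t2.png")
to(t,(np.cos(p[2]),np.sin(p[2])))
```

```text
[[ 698.8  166.    25. ]
 [ 607.9 -135.5   25. ]
 [ 486.1 -100.1   25. ]
 [ 574.   203.3   25. ]]
[[ 700.5  169.5   25. ]
 [ 608.1 -136.3   25. ]
 [ 486.4  -97.4   25. ]
 [ 578.5  207.6   25. ]]
top [ 5.83245e+02  4.68800e+00 -2.88000e-01] [-0.8 -0.2  1.  -0.3  0.5  0.7 -0.7 -0.3]
side [ 5.84912e+02  7.42500e+00 -2.94000e-01] [ 0.3 -0.3  0.3 -0.3 -0.4  0.4 -0.3 -0. ]
both [ 5.83759e+02  5.63200e+00 -2.91000e-01] [-1.  -0.6  0.7 -0.3  0.   0.6 -1.  -0.7  0.1  0.1  0.5  0.2 -0.2  1.
 -0.6  0.4]
block [ 503.591 -305.333    3.238] [-0.4  0.6  0.  -0.1 -0.1 -0.  -0.1  0.7 -0.8  0.2  0.8 -0.5 -0.7 -0.8
  0.5 -0.4  0.8 -0.4 -0.1  0.7 -0.  -0.  -0.  -0.  -0.  -0.  -0.  -0.
 -0.  -0. ]
block [ 502.802 -306.156    3.237] [-0.5  1.1 -0.   0.3 -0.2  0.4 -0.2  1.2 -0.8  0.6  0.8 -0.1 -0.8 -0.4
  0.4 -0.   0.7  0.  -0.2  1.1 -1.6 -0.7 -1.1 -1.3 -0.8 -0.  -0.  -0.4
 -0.  -1. ]
[606.70329991  82.27132748  64.        ]
t 4.38 pos [602.49  86.86 143.7 ] R [[-0.021, 0.292, 0.956], [-0.003, 0.956, -0.292], [-1.0, -0.009, -0.02]] F [-0.76  0.76 -0.41] w 92.0
shift tool mm [79.6  -2.46  6.93] turn deg -0.30 q [ 0.019  0.557  1.346 -0.002  1.259  0.316]
```

View pics/s2.png

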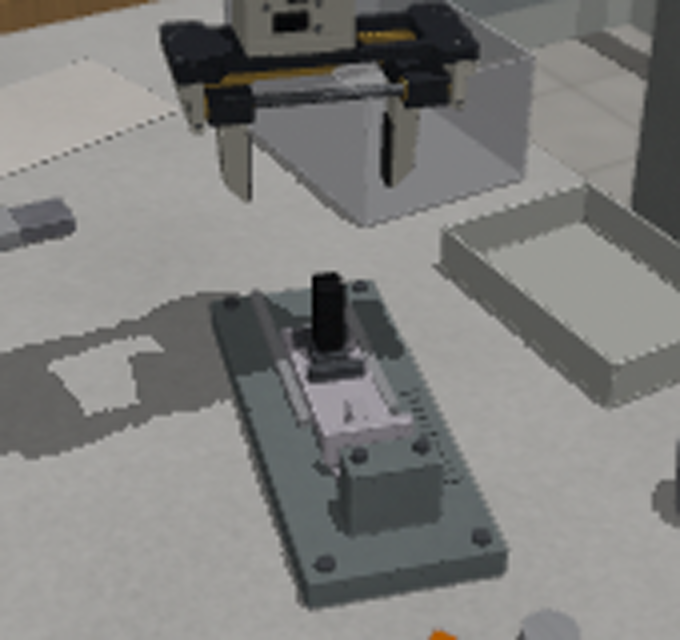

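View pics/t2.png

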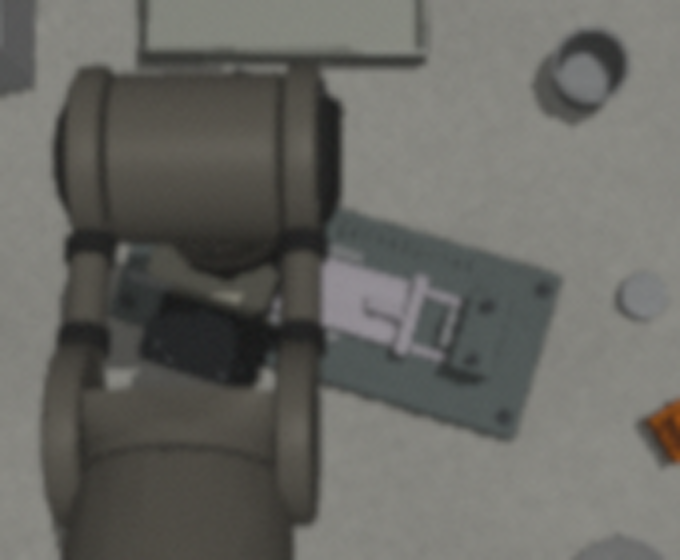

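send_rows --commands '[[[0.02,-0.0034,0.007,0,0.0918],[0.02,0,0,0,0.0918],[0.02,0,0,0,0.0918],[0.015,0,0,0,0.0918]]]'

```text
time: 4.72
tool_pos: [609.3, 80.2, 68.0]
tcp_rot: [-2.734, 1.554, -3.032]
contact_force: [0.0, 0.1, -0.3]
grip_width: 92.0
```

Run:
```python
from mv import *
from plant import optics
from h import *
p=pickle.load(open("fix.pkl","rb"));t=fix(p,(0,79,64));print(t)
c=optics.capture("side")
crop(c,260,380,130,230,5,"pics/s3.png")
to(t,(np.cos(p[2]),np.sin(p[2])))
```

```text
[606.4164967   81.31333797  64.        ]
t 4.77 pos [607.48  80.28  65.13] R [[-0.022, 0.294, 0.956], [-0.002, 0.956, -0.294], [-1.0, -0.008, -0.02]] F [-1.74  0.21 -2.29] w 91.9
shift tool mm [ 1.15  0.69 -1.3 ] turn deg -0.42 q [ 0.007  0.644  1.424 -0.002  1.095  0.307]
```

View pics/s3.png

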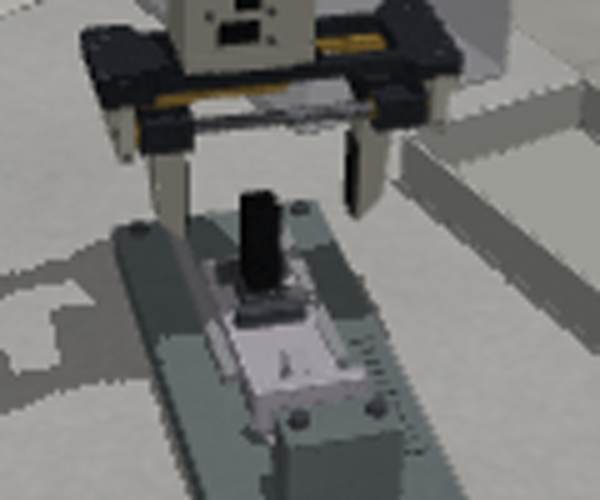

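```bash
cat > ov.py <<'E'
from h import *
def box(x0,x1,y0,y1,z0,z1): return np.array([(x,y,z) for z in(z0,z1) for x,y in((x0,y0),(x1,y0),(x1,y1),(x0,y1))],float)
E4=[(0,1),(1,2),(2,3),(3,0)];EB=E4+[(i+4,j+4) for i,j in E4]+[(i,i+4) for i in range(4)]
def tf(p,Q):
    s,k=np.sin(p[2]),np.cos(p[2]); return Q@np.array([[k,-s,0],[s,k,0],[0,0,1]]).T+[p[0],p[1],0]
def pic(cc,u0,u1,v0,v1,s,name,items):
    im=cv2.resize(cc["color"][v0:v1,u0:u1],None,fx=s,fy=s,interpolation=cv2.INTER_CUBIC); im=cv2.convertScaleAbs(im,alpha=1.3)
    for P,col in items:
        q=((proj(cc,P)-[u0,v0])+.5)*s-.5
        for i,j in EB: cv2.line(im,*[tuple(int(x) for x in q[k].round()) for k in(i,j)],col,1,cv2.LINE_AA)
    cv2.imwrite(name,im)
E
python3 - <<'E'
from ov import *; from mv import *
from plant import optics
p=pickle.load(open("fix.pkl","rb"))
c=optics.capture("side")
o,R=state(); t=o["tool_pos"]
loc=box(-19-9.5,-0,-9.5,9.5,-46,46)  # x(tool) range, y, z
pic(c,260,380,130,230,6,"pics/s4.png",[(t+loc@R.T,(0,255,0)),(tf(p,box(-10,10,66,88,49,103)),(0,0,255)),(tf(p,box(-65,65,-130,190,0,25)),(255,0,0))])
print(t,o["contact_force"])
E
```

```text
[607.81494875  80.41395888  66.91271434] [-0.38068617 -0.47182501  0.54898945]
```

View pics/s4.png

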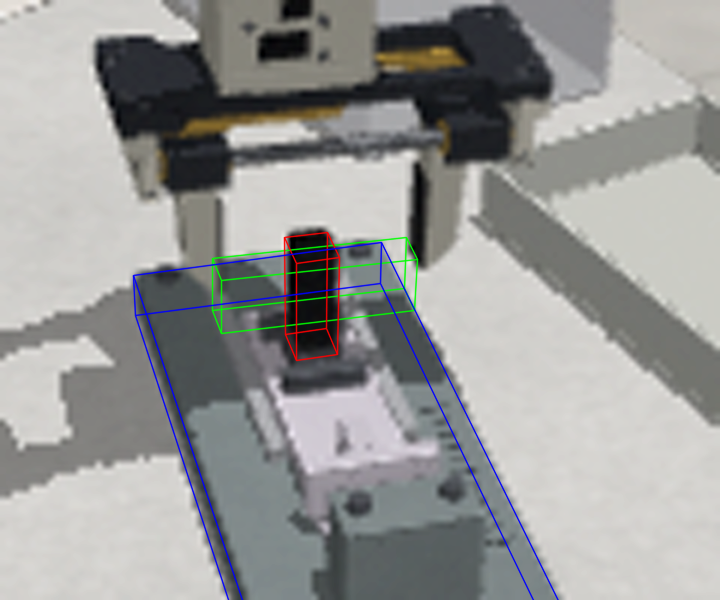

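Run:
```python
from ov import *; import pickle
from scipy.spatial.transform import Rotation as Ro
c=pickle.load(open("c0.pkl","rb"))
R=Ro.from_euler("xyz",[ 2.99063862,  1.56925095, -2.00355168]).as_matrix(); t=np.array([145.85,504.09,203.5])
it=[(t+box(-28.5,0,-9.5,9.5,-46,46)@R.T,(0,255,0)),(t+box(-66,0,-1,1,-1,1)@R.T,(0,0,255))]
pic(c["side"],30,150,40,140,6,"pics/s5.png",it)
pic(c["top"],40,170,320,400,6,"pics/t5.png",it)
```

```text
(no output)
```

View pics/s5.png

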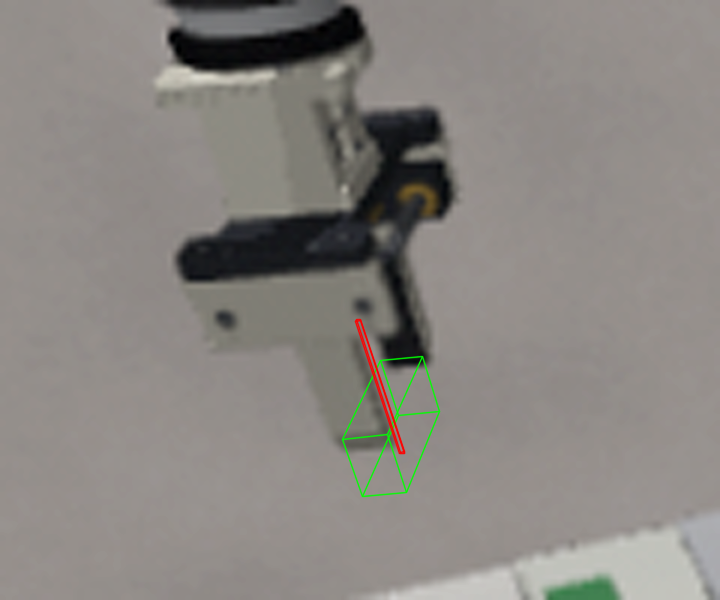

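View pics/t5.png

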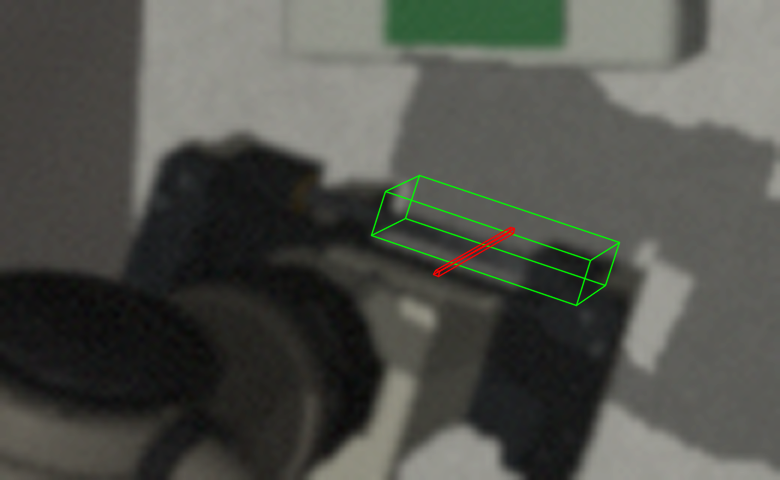

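send_rows --commands '[[[0,0,-0.0013,0,0.0],[0,0,0,0,0.0],[0,0,0,0,0.0],[0,0,0,0,0.0]]]'

```text
time: 5.15
tool_pos: [607.8, 81.8, 70.8]
tcp_rot: [-2.75, 1.554, -3.047]
contact_force: [0.1, 0.2, 0.4]
grip_width: 69.8
```

send_rows --commands '[[[0,0,0,0,0.0],[0,0,0,0,0.0],[0,0,0,0,0.0],[0,0,0,0,0.0]]]'

```text
time: 5.48
tool_pos: [609.3, 82.1, 73.8]
tcp_rot: [-2.717, 1.559, -3.014]
contact_force: [1.0, 0.8, -0.1]
grip_width: 43.0
```

Run:
```python
from mv import *
from plant import optics
from h import *
p=pickle.load(open("fix.pkl","rb"));t=fix(p,(0,79,64));print(t)
to(t,(np.cos(p[2]),np.sin(p[2])))
c=optics.capture("side")
crop(c,260,380,130,230,5,"pics/s6.png")
to(t,(np.cos(p[2]),np.sin(p[2])))
```

```text
[606.4164967   81.31333797  64.        ]
t 5.48 pos [609.3   82.05  73.8 ] R [[-0.011, 0.292, 0.956], [-0.001, 0.956, -0.292], [-1.0, -0.005, -0.011]] F [ 0.98  0.76 -0.1 ] w 43.0
shift tool mm [ 9.83 -1.5  -2.44] turn deg -0.33 q [ 0.01   0.632  1.42  -0.002  1.102  0.307]
t 5.53 pos [609.3   82.05  73.78] R [[-0.012, 0.292, 0.956], [-0.001, 0.956, -0.292], [-1.0, -0.005, -0.011]] F [ 0.   -0.55 -0.13] w 38.9
shift tool mm [ 9.81 -1.5  -2.44] turn deg -0.33 q [ 0.01   0.632  1.42  -0.002  1.102  0.307]
```

View pics/s6.png

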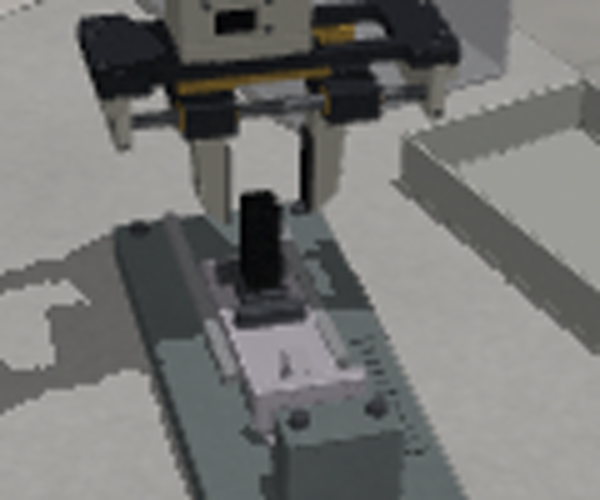

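Run:
```python
from ov import *; from mv import *
from plant import optics
p=pickle.load(open("fix.pkl","rb"))
c=optics.capture("side")
o,R=state(); t=o["tool_pos"]; w=o["grip_width"]/2
loc=box(-19-9.5,-0,-9.5,9.5,-w,w)
pic(c,260,380,130,230,6,"pics/s7.png",[(t+loc@R.T,(0,255,0)),(tf(p,box(-10,10,68,90,49,103)),(0,0,255))])
print(t,o["contact_force"],w)
```

```text
[609.24695074  82.02654761  73.64007577] [ 0.61911027 -0.6714997   0.05400949] 17.59950159353124
```

View pics/s7.png

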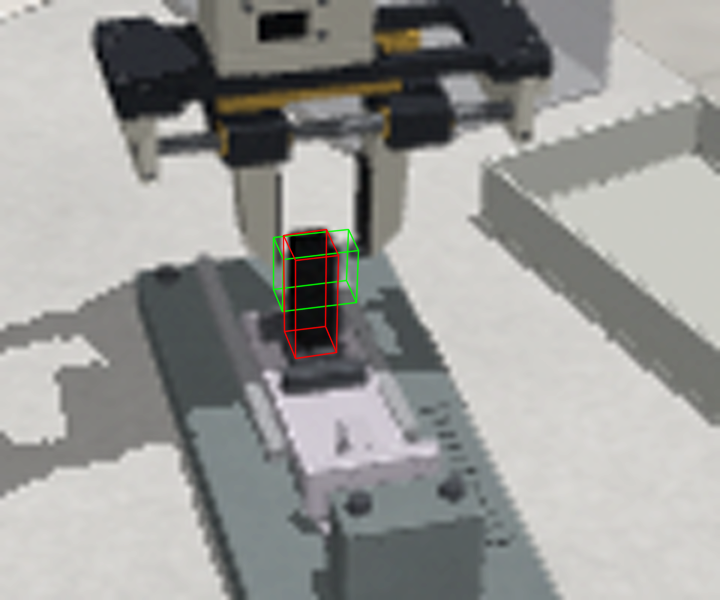

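send_rows --commands '[[[0.008,-0.001,-0.0015,0,0.036],[0.008,0,0,0,0.036],[0,0,0,0,0.0],[0,0,0,0,0.0],[0,0,0,0,0.0],[0,0,0,0,0.0]]]'

```text
time: 6.08
tool_pos: [605.9, 81.4, 54.8]
tcp_rot: [-2.748, 1.556, -3.045]
contact_force: [-2.2, 1.3, 3.2]
grip_width: 20.0
```

Run:
```python
from ov import *; from mv import *
from plant import optics
p=pickle.load(open("fix.pkl","rb"))
c=optics.capture("side")
o,R=state(); t=o["tool_pos"]; w=o["grip_width"]/2
loc=box(-19-9.5,-0,-9.5,9.5,-w,w)
pic(c,260,380,130,230,6,"pics/s8.png",[(t+loc@R.T,(0,255,0)),(tf(p,box(-10,10,68,90,49,103)),(0,0,255))])
print(t,o["contact_force"],w*2,o["time"])
```

```text
[605.92353186  81.38223555  54.84133146] [-1.89161527  0.22245697  0.67861692] 20.100431626109046 6.1333
```

View pics/s8.png

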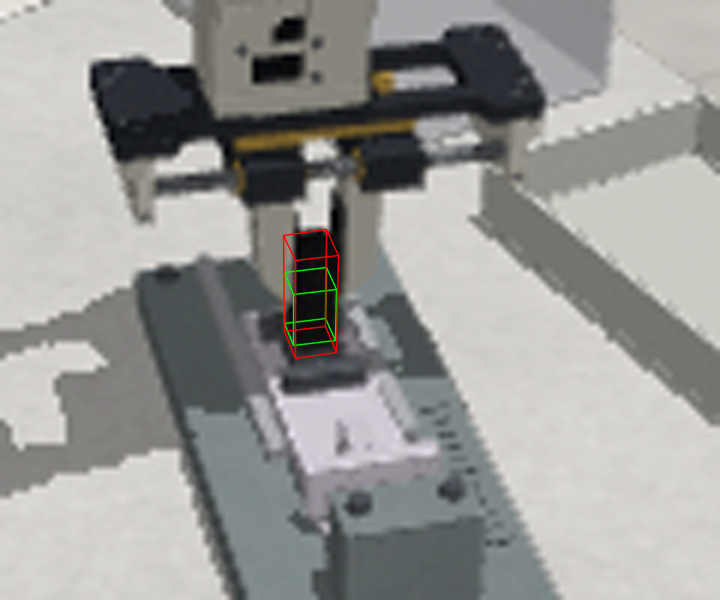

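Run:
```python
from h import *
from plant import optics,monitor
c=optics.capture("side")
crop(c,290,340,150,200,14,"pics/s9.png")
o=monitor.get_obs();print(o["tool_pos"],o["contact_force"],o["time"])
```

```text
[605.92829567  81.42257383  54.84279736] [-3.23751717  0.47182983  1.18258677] 6.1833
```

View pics/s9.png

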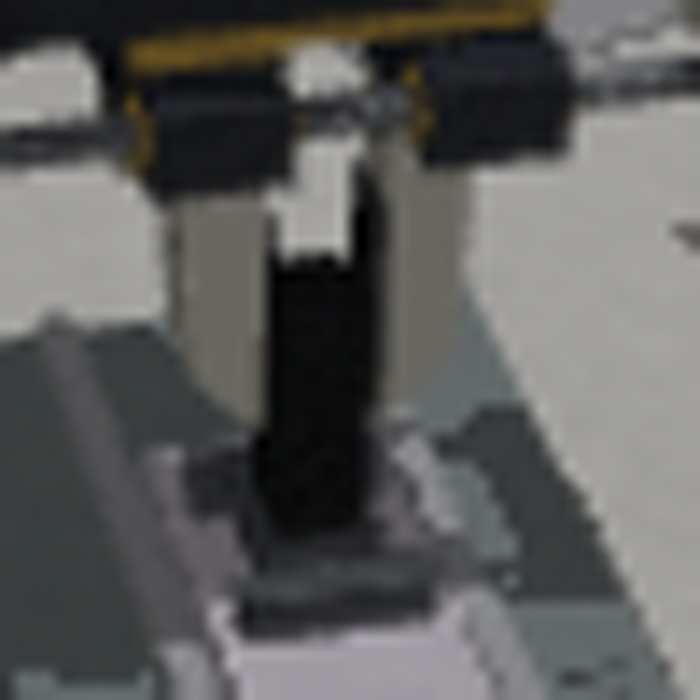

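send_rows --commands '[[[0,0.005,0,0,0],[0,0.005,0,0,0],[0,0.005,0,0,0],[0,0.005,0,0,0],[0,0.005,0,0,0]]]'

```text
time: 6.6
tool_pos: [610.3, 96.8, 54.8]
tcp_rot: [-2.218, 1.542, -2.514]
contact_force: [-6.2, -9.0, 2.6]
grip_width: 20.0
```

send_rows --commands '[[[0,0.005,0,0,0],[0,0.005,0,0,0],[0,0.005,0,0,0],[0,0.005,0,0,0]]]'

```text
time: 6.93
tool_pos: [613.7, 108.5, 54.8]
tcp_rot: [-2.063, 1.528, -2.359]
contact_force: [-5.8, -8.3, 2.2]
grip_width: 20.4
```

send_rows --commands '[[[0,0.01,0,0,0],[0,0.01,0,0,0]]]'

```text
time: 7.1
tool_pos: [617.9, 122.8, 54.8]
tcp_rot: [-2.02, 1.519, -2.316]
contact_force: [-7.0, -8.6, 5.6]
grip_width: 20.1
```

Run:
```python
from mv import *
from plant import optics
from h import *
p=pickle.load(open("fix.pkl","rb"));t=fix(p,(0,125,55));print(t)
to(t,(np.cos(p[2]),np.sin(p[2])))
```

```text
[619.60944466 125.38085575  55.        ]
t 7.10 pos [617.87 122.83  54.81] R [[-0.035, 0.291, 0.956], [-0.038, 0.955, -0.293], [-0.999, -0.046, -0.022]] F [-6.99 -8.63  5.6 ] w 20.1
shift tool mm [-0.34  2.93  0.91] turn deg -0.30 q [ 0.093  0.695  1.355 -0.038  1.13   0.407]
```

send_rows --commands '[[[0,0.008,0,0,0],[0,0.006,0,0,0]]]'

```text
time: 7.27
tool_pos: [618.7, 126.3, 54.7]
tcp_rot: [-1.944, 1.498, -2.24]
contact_force: [-10.9, -27.8, 8.6]
grip_width: 20.1
```

send_rows --commands '[[[0,0.006,0,0,0]]]'

```text
time: 7.35
tool_pos: [618.5, 126.0, 54.7]
tcp_rot: [-1.923, 1.487, -2.218]
contact_force: [-10.7, -21.7, 7.4]
grip_width: 20.1
```

send_rows --commands '[[[0,0,0,0,0.06],[0,0,0,0,0.06],[0,0,0,0,0.06],[-0.03,0,0,0,0.06],[-0.035,0,0,0,0.06],[-0.035,0,0,0,0.06]]]'

```text
time: 7.85
tool_pos: [619.8, 131.9, 148.3]
tcp_rot: [-2.046, 1.474, -2.344]
contact_force: [1.8, 0.1, 0.5]
grip_width: 55.7
```

Run:
```python
from mv import *
b=pickle.load(open("blk.pkl","rb"));print(b)
to((b[0],b[1],170),(-np.cos(b[2]),-np.sin(b[2])))
```

```text
[ 502.80159126 -306.15628382    3.23664984]
t 7.85 pos [619.81 131.93 148.28] R [[-0.067, 0.29, 0.955], [-0.069, 0.953, -0.295], [-0.995, -0.086, -0.044]] F [1.82 0.05 0.47] w 55.7
shift tool mm [  16.47 -453.36   16.44] turn deg -22.36 q [ 0.121  0.638  1.19  -0.061  1.389  0.432]
```

send_rows --commands '[[[0,-0.04,0,0,0.06],[0,-0.04,0,0,0.06],[0,-0.04,0,0,0.06],[0,-0.04,0,0,0.06],[0,-0.04,0,0,0.06],[0,-0.04,0,0,0.06]]]'

```text
time: 8.35
tool_pos: [558.8, -91.3, 177.6]
tcp_rot: [-1.837, 1.497, -2.118]
contact_force: [1.8, 0.0, 0.2]
grip_width: 60.1
```

send_rows --commands '[[[0,0,0,-5.5,0.06],[0,0,0,-5.5,0.06],[0,0,0,-5.5,0.06],[0,0,0,-5.5,0.06]]]'

```text
time: 8.68
tool_pos: [558.5, -99.9, 179.8]
tcp_rot: [-2.142, 1.499, -2.036]
contact_force: [-0.4, 0.4, 0.1]
grip_width: 59.7
```

Run:
```python
from mv import *
b=pickle.load(open("blk.pkl","rb"));print(b)
to((b[0],b[1],170),(-np.cos(b[2]),-np.sin(b[2])))
```

```text
[ 502.80159126 -306.15628382    3.23664984]
t 8.68 pos [558.51 -99.92 179.8 ] R [[-0.032, -0.107, 0.994], [-0.064, 0.992, 0.104], [-0.997, -0.06, -0.039]] F [-0.39  0.43  0.1 ] w 59.7
shift tool mm [  24.73 -198.16  -76.5 ] turn deg 0.68 q [-0.27   0.453  1.423 -0.073  1.281 -0.354]
```

send_rows --commands '[[[0,-0.038,-0.015,0,0.06],[0,-0.038,-0.015,0,0.06],[0,-0.038,-0.015,0,0.06],[0,-0.038,-0.015,0,0.06],[0,-0.038,-0.0145,0,0.06],[0,0,0,0,0.06]]]'

```text
time: 9.18
tool_pos: [509.2, -299.6, 194.9]
tcp_rot: [-2.026, 1.503, -1.904]
contact_force: [-0.5, -0.4, -0.2]
grip_width: 60.5
```

Run:
```python
from mv import *
from plant import optics
from ov import *
c=optics.capture("side")
b=pickle.load(open("blk.pkl","rb"))
to((b[0],b[1],60),(-np.cos(b[2]),-np.sin(b[2])))
o,R=state(); t=o["tool_pos"]; w=o["grip_width"]/2
pic(c,300,440,200,340,5,"pics/s10.png",[(t+box(-28.5,0,-9.5,9.5,-w,w)@R.T,(0,255,0)),(tf(b,box(-7,7,-15,15,40,74)),(0,0,255))])
c=optics.capture("top");pic(c,380,480,180,270,6,"pics/t10.png",[(t+box(-28.5,0,-9.5,9.5,-w,w)@R.T,(0,255,0)),(tf(b,box(-7,7,-15,15,40,74)),(0,0,255))])
```

```text
t 9.23 pos [ 509.94 -296.6   194.57] R [[-0.022, -0.123, 0.992], [-0.061, 0.991, 0.122], [-0.998, -0.058, -0.029]] F [-0.18  1.63 -0.14] w 60.2
shift tool mm [135.03  -0.75  -4.29] turn deg 1.64 q [-0.62   0.463  1.365 -0.065  1.297 -0.726]
```

View pics/s10.png

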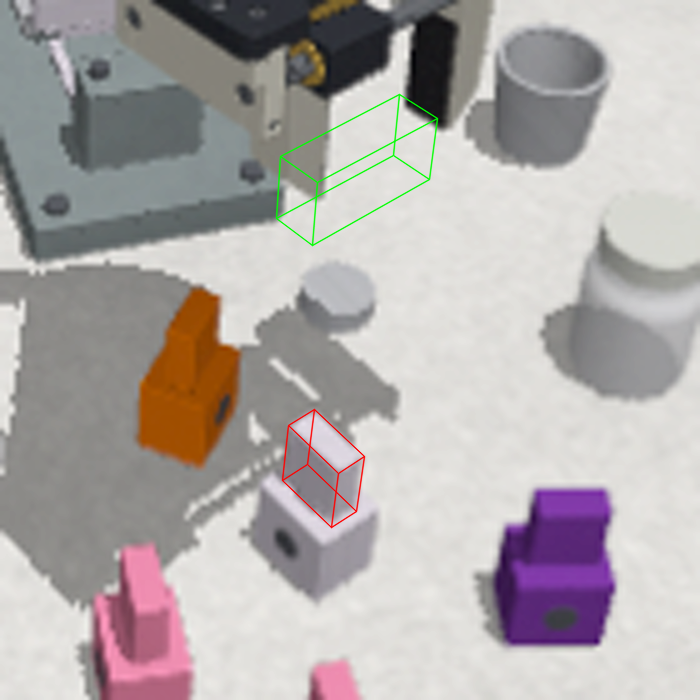

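View pics/t10.png

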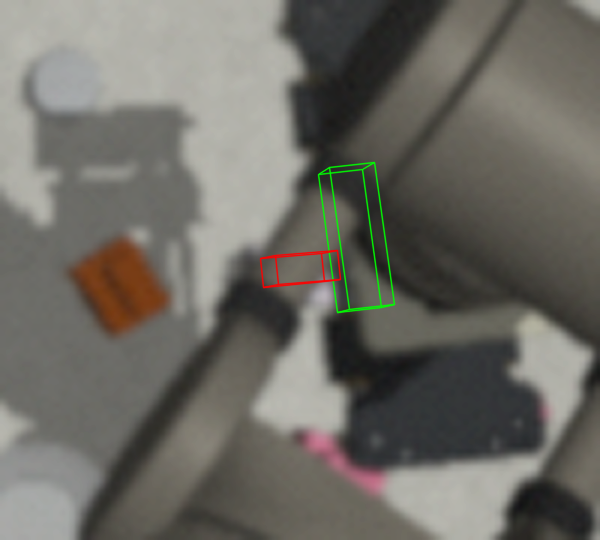

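send_rows --commands '[[[0.035,-0.001,-0.004,1.6,0.06],[0.035,0,0,0,0.06],[0.035,0,0,0,0.06],[0.01,0,0,0,0.06]]]'

```text
time: 9.62
tool_pos: [510.4, -299.3, 81.1]
tcp_rot: [-1.806, 1.505, -1.707]
contact_force: [-1.0, 1.0, -0.7]
grip_width: 59.7
```

```bash
cat > look.py <<'E'
from mv import *
from plant import optics
from ov import *
import sys
b=pickle.load(open("blk.pkl","rb"))
c=optics.capture("side")
to((b[0],b[1],60),(-np.cos(b[2]),-np.sin(b[2])))
o,R=state(); t=o["tool_pos"]; w=o["grip_width"]/2
pic(c,310,430,230,330,6,sys.argv[1],[(t+box(-28.5,0,-9.5,9.5,-w,w)@R.T,(0,255,0)),(tf(b,box(-7,7,-15,15,40,74)),(0,0,255))])
E
python3 look.py pics/s11.png
```

```text
t 9.67 pos [ 510.56 -298.99   80.98] R [[-0.009, -0.099, 0.995], [-0.065, 0.993, 0.099], [-0.998, -0.063, -0.016]] F [-0.47 -0.17 -1.91] w 59.9
shift tool mm [21.47 -5.02 -8.1 ] turn deg 0.27 q [-0.626  0.567  1.522 -0.068  1.023 -0.691]
```

View pics/s11.png

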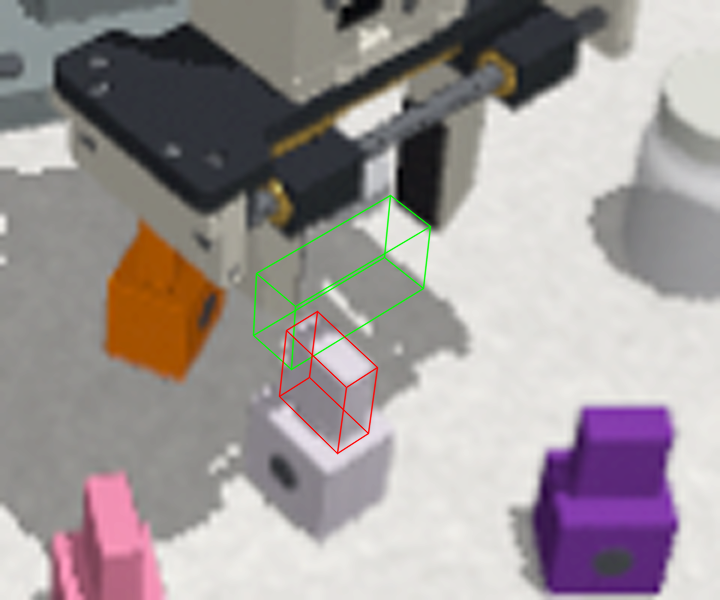

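send_rows --commands '[[[0.01,-0.005,-0.008,0,0.06],[0.01,0,0,0,0.06],[0,0,0,0,0.06]]]'

```text
time: 9.92
tool_pos: [505.7, -301.6, 61.0]
tcp_rot: [-1.797, 1.507, -1.692]
contact_force: [-0.2, 1.0, -0.2]
grip_width: 59.9
```

```bash
python3 look.py pics/s12.png
```

```text
t 9.97 pos [ 506.01 -301.88   61.93] R [[-0.007, -0.105, 0.994], [-0.064, 0.993, 0.104], [-0.998, -0.063, -0.014]] F [ 0.4  -0.78  0.62] w 60.0
shift tool mm [ 2.22 -3.79 -3.61] turn deg 0.57 q [-0.635  0.586  1.551 -0.067  0.974 -0.703]
```

View pics/s12.png

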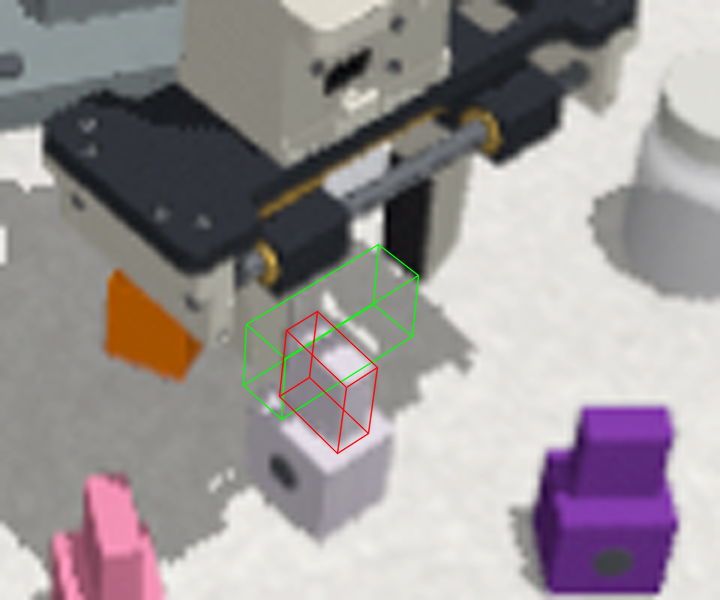

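send_rows --commands '[[[0.012,-0.005,-0.004,0,0.06],[0.011,0,0,0,0.06],[0,0,0,0,0.06]]]'

```text
time: 10.22
tool_pos: [506.2, -308.1, 42.2]
tcp_rot: [-1.689, 1.503, -1.582]
contact_force: [-0.4, 0.5, 0.3]
grip_width: 60.1
```

```bash
python3 look.py pics/s13.png
```

```text
t 10.27 pos [ 506.57 -308.34   43.07] R [[0.0, -0.107, 0.994], [-0.068, 0.992, 0.106], [-0.998, -0.068, -0.007]] F [0.09 0.19 0.05] w 59.8
shift tool mm [-17.04   1.42  -3.64] turn deg 0.69 q [-0.644  0.611  1.565 -0.068  0.925 -0.711]
```

View pics/s13.png

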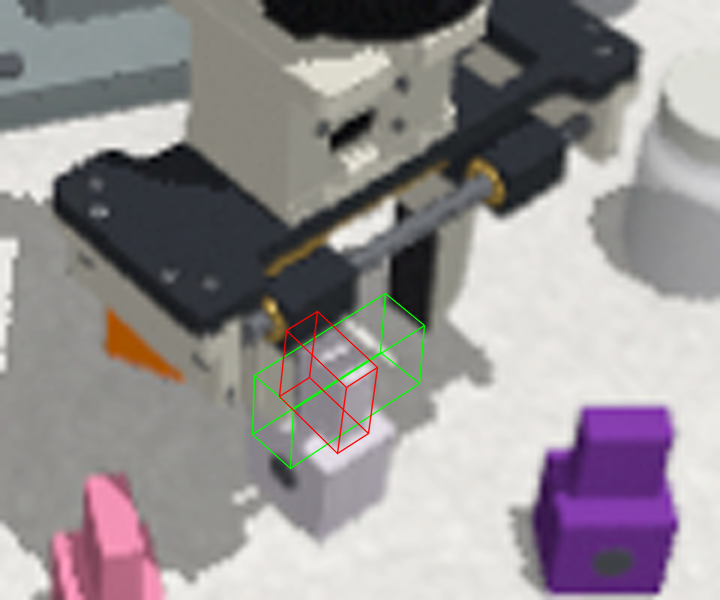

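send_rows --commands '[[[0.007,0.0015,-0.0045,0.7,0.06],[0.007,0,0,0,0.06],[0,0,0,0,0.0],[0,0,0,0,0.0],[0,0,0,0,0.0],[0,0,0,0,0.0],[0,0,0,0,0.0],[0,0,0,0,0.0]]]'

```text
time: 10.93
tool_pos: [503.5, -308.2, 30.4]
tcp_rot: [-1.611, 1.5, -1.518]
contact_force: [-0.4, -0.1, 1.1]
grip_width: 24.5
```

```bash
python3 look.py pics/s14.png
```

```text
t 10.98 pos [ 503.55 -308.29   30.48] R [[0.004, -0.093, 0.996], [-0.071, 0.993, 0.093], [-0.997, -0.071, -0.003]] F [0.69 0.65 0.62] w 20.7
shift tool mm [-29.6    0.1   -0.63] turn deg -0.07 q [-0.648  0.622  1.588 -0.07   0.887 -0.698]
```

View pics/s14.png

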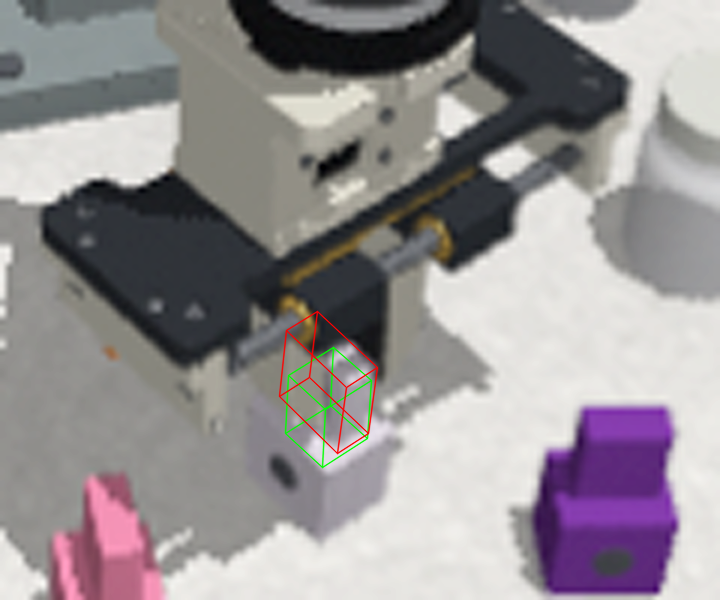

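send_rows --commands '[[[0,0,0,0,0.0],[0,0,0,0,0.0],[0,0,0,0,0.0],[0,0,0,0,0.0]]]'

```text
time: 11.32
tool_pos: [503.3, -308.2, 30.3]
tcp_rot: [-1.618, 1.5, -1.525]
contact_force: [0.5, -0.8, 0.5]
grip_width: 14.0
```

send_rows --commands '[[[-0.03,0,0,0,0.0],[-0.036,0,0,0,0.0],[-0.036,0,0,0,0.0],[-0.015,0,0,0,0.0]]]'

```text
time: 11.65
tool_pos: [499.5, -297.5, 144.6]
tcp_rot: [-1.804, 1.509, -1.711]
contact_force: [1.5, -1.1, -0.4]
grip_width: 14.2
```

```bash
cat > tgt.py <<'E'
from mv import *
import sys
p=pickle.load(open("fix.pkl","rb"))
to(fix(p,(float(sys.argv[1]),float(sys.argv[2]),float(sys.argv[3]))),(np.cos(p[2]),np.sin(p[2])))
E
python3 look.py pics/s15.png; python3 tgt.py 0 -25 140
```

```text
t 11.70 pos [ 500.3  -297.98  146.31] R [[-0.006, -0.093, 0.996], [-0.063, 0.994, 0.093], [-0.998, -0.062, -0.012]] F [ 1.68 -0.56  0.59] w 13.9
shift tool mm [86.64 -3.    2.77] turn deg -0.08 q [-0.637  0.48   1.475 -0.059  1.155 -0.707]
t 11.70 pos [ 500.3  -297.98  146.31] R [[-0.006, -0.093, 0.996], [-0.063, 0.994, 0.093], [-0.998, -0.062, -0.012]] F [ 1.68 -0.56  0.59] w 13.9
shift tool mm [-11.77 271.17 101.98] turn deg 21.99 q [-0.637  0.48   1.475 -0.059  1.155 -0.707]
```

View pics/s15.png

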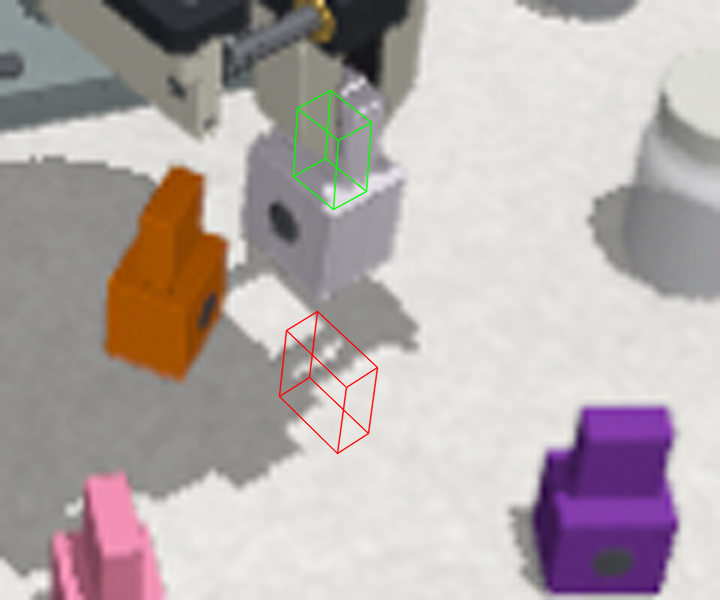

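send_rows --commands '[[[0,0.034,0.0128,0,0.0],[0,0.034,0.0128,0,0.0],[0,0.034,0.0128,0,0.0],[0,0.034,0.0128,0,0.0],[0,0.034,0.0128,0,0.0],[0,0.034,0.0128,0,0.0],[0,0.034,0.0128,0,0.0],[0,0.025,0.01,0,0.0]]]'

```text
time: 12.37
tool_pos: [576.0, -24.0, 123.9]
tcp_rot: [-1.761, 1.504, -1.68]
contact_force: [0.1, -0.7, -0.8]
grip_width: 14.0
```

send_rows --commands '[[[0,0,0,6,0.0],[0,0,0,6,0.0],[0,0,0,6,0.0],[0,0,0,4,0.0]]]'

```text
time: 12.7
tool_pos: [574.9, -14.8, 118.1]
tcp_rot: [-1.472, 1.506, -1.78]
contact_force: [-0.1, 0.5, -1.8]
grip_width: 13.9
```

```bash
python3 tgt.py 0 -25 120
```

```text
t 12.70 pos [574.87 -14.79 118.11] R [[-0.014, 0.302, 0.953], [-0.064, 0.951, -0.302], [-0.998, -0.065, 0.006]] F [-0.05  0.48 -1.82] w 13.9
shift tool mm [-1.69 -2.95  2.72] turn deg -0.96 q [-0.12   0.519  1.493 -0.072  1.136  0.218]
```

send_rows --commands '[[[0.02,-0.003,0.003,-1,0.0],[0.02,0,0,0,0.0],[0.008,0,0,0,0.0],[0,0,0,0,0.0]]]'

```text
time: 13.03
tool_pos: [575.2, -20.8, 65.9]
tcp_rot: [-1.524, 1.506, -1.817]
contact_force: [-0.2, -0.1, -2.0]
grip_width: 13.8
```

```bash
python3 tgt.py 0 -25 54
cat > look2.py <<'E'
from mv import *
from plant import optics
from ov import *
import sys
p=pickle.load(open("fix.pkl","rb"))
c=optics.capture("side")
o,R=state(); t=o["tool_pos"]; h=t[2]-30.3
d=t[:2]-p[:2]; k,s=np.cos(p[2]),np.sin(p[2]); f=(k*d[0]+s*d[1],-s*d[0]+k*d[1]); print("fix xy",f, o["contact_force"])
x,y=f[0],f[1]+2
pic(c,270,370,160,260,7,sys.argv[1],[(tf(p,box(x-16,x+16,y-20,y+20,h,h+40)),(0,255,0)),(tf(p,box(-18.5,18.5,-64,4,25,31)),(255,255,0)),(tf(p,box(-30,30,10,20,33,60)),(255,0,0)),(tf(p,box(-65,65,-130,190,0,25)),(0,0,255))])
E
python3 look2.py pics/s16.png
```

```text
t 13.03 pos [575.15 -20.82  65.94] R [[-0.016, 0.288, 0.958], [-0.063, 0.955, -0.288], [-0.998, -0.065, 0.003]] F [-0.2  -0.15 -1.98] w 13.8
shift tool mm [11.73  3.58  0.62] turn deg -0.09 q [-0.131  0.581  1.547 -0.076  1.023  0.202]
fix xy (np.float64(-0.5526446412023693), np.float64(-27.743954241069815)) [-0.70649999  0.22182658 -2.53656368]
```

View pics/s16.png

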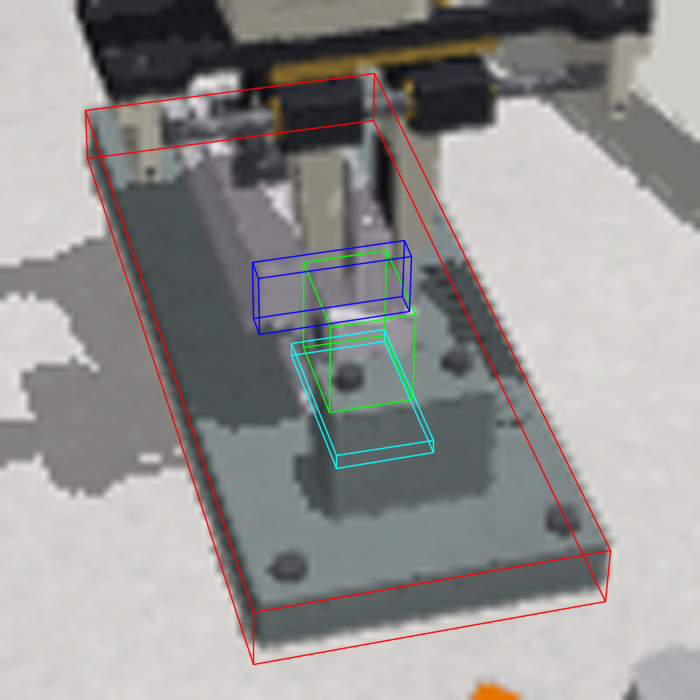

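send_rows --commands '[[[0.005,0.003,0.0012,0,0.0],[0.004,0,0,0,0.0],[0,0,0,0,0.0]]]'

```text
time: 13.33
tool_pos: [578.3, -18.7, 58.0]
tcp_rot: [-1.486, 1.506, -1.779]
contact_force: [-0.4, 0.0, -2.2]
grip_width: 13.8
```

```bash
python3 tgt.py 0 -25 55.3
```

```text
t 13.33 pos [578.31 -18.67  58.02] R [[-0.013, 0.288, 0.958], [-0.063, 0.955, -0.288], [-0.998, -0.065, 0.005]] F [-0.37  0.04 -2.21] w 13.8
shift tool mm [ 2.71  0.01 -1.77] turn deg -0.10 q [-0.126  0.594  1.547 -0.076  1.007  0.207]
```

send_rows --commands '[[[0,0,-0.0016,0,0.0],[0.002,0,0,0,0.0]]]'

```text
time: 13.5
tool_pos: [577.5, -18.2, 57.0]
tcp_rot: [-1.453, 1.506, -1.745]
contact_force: [0.8, 0.2, -2.2]
grip_width: 13.5
```

```bash
python3 tgt.py 0 -25 55.3
```

```text
t 13.50 pos [577.51 -18.22  57.01] R [[-0.011, 0.288, 0.958], [-0.064, 0.956, -0.288], [-0.998, -0.064, 0.008]] F [ 0.78  0.2  -2.2 ] w 13.5
shift tool mm [ 1.72 -0.24 -0.87] turn deg -0.09 q [-0.126  0.593  1.552 -0.077  1.     0.208]
```

send_rows --commands '[[[0.002,0,-0.0008,0,0.0],[0.002,0,0,0,0.0]]]'

```text
time: 13.67
tool_pos: [577.5, -18.0, 55.1]
tcp_rot: [-1.408, 1.507, -1.7]
contact_force: [-7.2, 3.0, 22.9]
grip_width: 13.9
```

```bash
python3 tgt.py 0 -25 55.3
```

```text
t 13.67 pos [577.51 -18.    55.14] R [[-0.008, 0.288, 0.958], [-0.064, 0.956, -0.288], [-0.998, -0.063, 0.01]] F [-7.17  2.98 22.85] w 13.9
shift tool mm [-0.14 -0.58 -0.79] turn deg -0.10 q [-0.126  0.594  1.557 -0.077  0.992  0.209]
```

send_rows --commands '[[[-0.0005,0,0,0,0.05],[0,0,0,0,0.05],[0,0,0,0,0.05],[0,0,0,0,0.05]]]'

```text
time: 14.0
tool_pos: [578.7, -18.0, 57.8]
tcp_rot: [-1.338, 1.506, -1.63]
contact_force: [-0.1, -0.1, -0.1]
grip_width: 35.7
```

send_rows --commands '[[[-0.03,0,0,0,0.05],[-0.036,0,0,0,0.05],[-0.036,0,0,0,0.05]]]'

```text
time: 14.25
tool_pos: [573.8, -11.3, 153.5]
tcp_rot: [-1.629, 1.505, -1.922]
contact_force: [1.9, -0.0, 0.2]
grip_width: 49.6
```

```bash
python3 tgt.py 0 130 150;python3 look2.py pics/s17.png
```

```text
t 14.25 pos [573.8  -11.33 153.55] R [[-0.023, 0.288, 0.957], [-0.062, 0.955, -0.289], [-0.998, -0.066, -0.004]] F [ 1.85 -0.    0.16] w 49.6
shift tool mm [ -6.33 149.02   4.41] turn deg -0.09 q [-0.115  0.488  1.44  -0.068  1.23   0.201]
fix xy (np.float64(-0.7309241463476166), np.float64(-17.910951113201733)) [ 2.11168174 -0.149966    6.04212934]
```

View pics/s17.png

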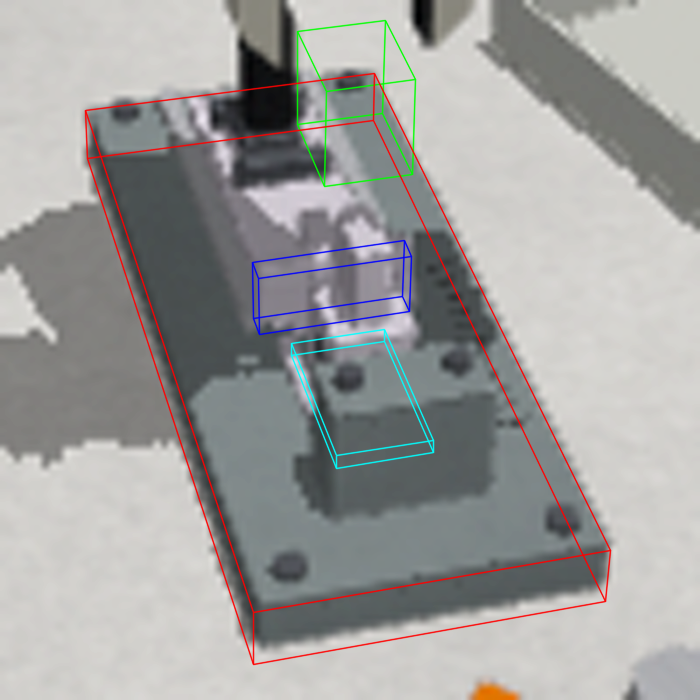

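send_rows --commands '[[[-0.01,0.035,0.001,0,0.0],[0,0.035,0.001,0,0.0],[0,0.035,0.001,0,0.0],[0,0.035,0.001,0,0.0],[0,0.035,0,0,0.0],[0,0,0,0,0.0]]]'

```text
time: 14.8
tool_pos: [638.3, 159.2, 166.5]
tcp_rot: [-1.21, 1.507, -1.51]
contact_force: [0.0, -0.3, -0.1]
grip_width: 14.5
```

```bash
python3 tgt.py 0 165 42
python3 - <<'E'
from ov import *; from mv import *
from plant import optics
p=pickle.load(open("fix.pkl","rb"))
c=optics.capture("side"); 
crop(c,260,380,130,240,6,"pics/s18.png")
c=optics.capture("top"); crop(c,250,380,150,240,6,"pics/t18.png")
E
```

```text
t 14.80 pos [638.27 159.2  166.51] R [[0.004, 0.296, 0.955], [-0.064, 0.953, -0.295], [-0.998, -0.06, 0.023]] F [ 0.01 -0.28 -0.07] w 14.5
shift tool mm [123.94   9.61 -11.  ] turn deg -0.57 q [ 0.161  0.626  1.159 -0.065  1.363  0.475]
```

View pics/s18.png

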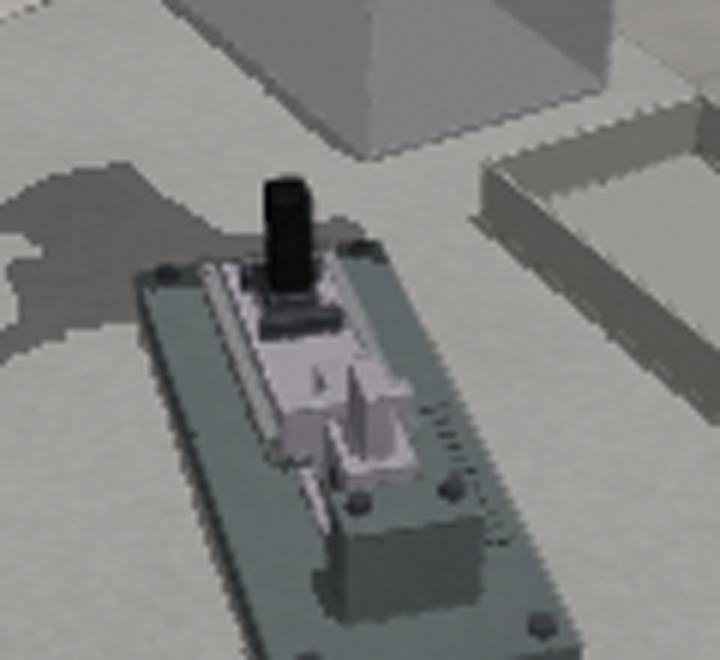

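View pics/t18.png

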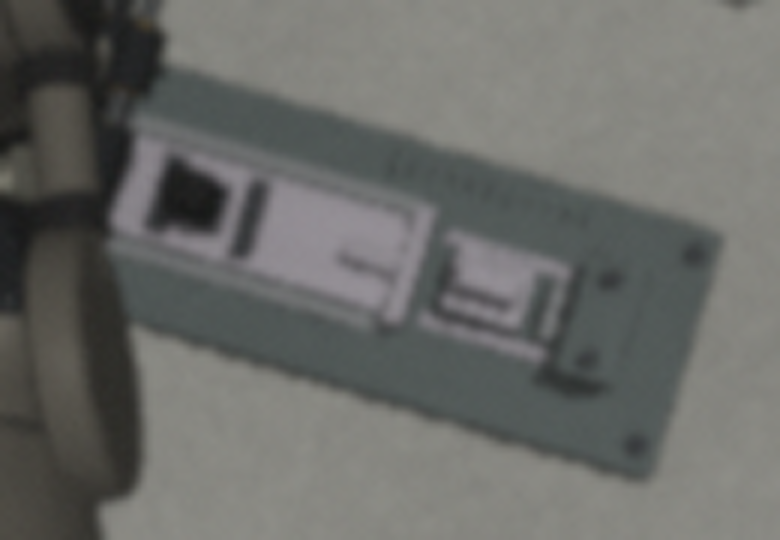

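send_rows --commands '[[[0,0.013,-0.011,0,0.0],[0.035,0,0,0,0.0],[0.035,0,0,0,0.0],[0.02,0,0,0,0.0]]]'

```text
time: 15.23
tool_pos: [634.9, 160.4, 79.9]
tcp_rot: [-1.03, 1.503, -1.335]
contact_force: [-0.1, -0.3, -0.9]
grip_width: 0.4
```

```bash
python3 tgt.py 0 165 42
python3 - <<'E'
from ov import *; from mv import *
from plant import optics
c=optics.capture("side"); 
crop(c,260,380,100,200,6,"pics/s19.png")
E
```

```text
t 15.23 pos [634.91 160.4   79.87] R [[0.016, 0.301, 0.953], [-0.066, 0.952, -0.3], [-0.998, -0.058, 0.035]] F [-0.15 -0.26 -0.89] w 0.4
shift tool mm [37.5   4.2  -5.97] turn deg -0.90 q [ 0.166  0.688  1.293 -0.074  1.157  0.501]
```

View pics/s19.png

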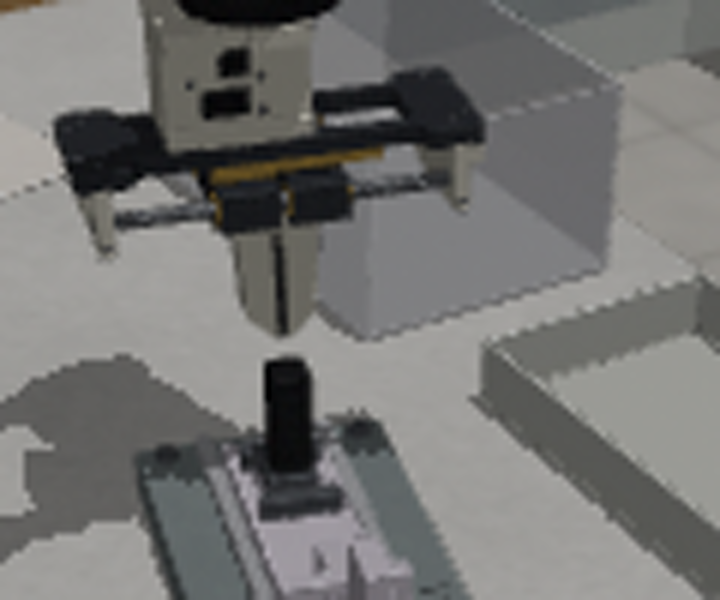

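send_rows --commands '[[[0.015,0.003,-0.006,-0.9,0.0],[0.016,0,0,0,0.0],[0,0,0,0,0.0]]]'

```text
time: 15.53
tool_pos: [627.3, 157.0, 43.7]
tcp_rot: [-1.186, 1.501, -1.48]
contact_force: [0.5, -0.8, 0.1]
grip_width: 0.5
```

```bash
python3 tgt.py 0 165 42
python3 - <<'E'
from ov import *; from mv import *
from plant import optics
c=optics.capture("side"); 
crop(c,260,380,100,200,6,"pics/s20.png")
E
```

```text
t 15.53 pos [627.33 157.    43.69] R [[0.006, 0.29, 0.957], [-0.069, 0.955, -0.289], [-0.998, -0.064, 0.026]] F [ 0.46 -0.77  0.08] w 0.5
shift tool mm [1.25 7.59 1.61] turn deg -0.24 q [ 0.164  0.719  1.343 -0.078  1.086  0.495]
```

View pics/s20.png

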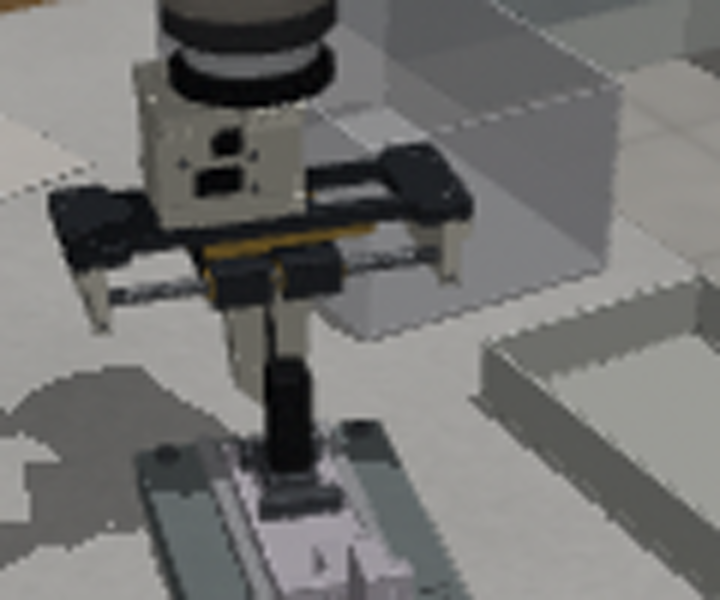

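send_rows --commands '[[[0,-0.004,0,0,0.0],[0,-0.004,0,0,0.0],[0,-0.003,0,0,0.0],[0,-0.003,0,0,0.0]]]'

```text
time: 15.92
tool_pos: [626.5, 141.9, 51.7]
tcp_rot: [-1.053, 1.502, -1.35]
contact_force: [1.2, 2.2, -1.8]
grip_width: 0.2
```

send_rows --commands '[[[0,-0.003,0,0,0.0],[0,-0.003,0,0,0.0]]]'

```text
time: 16.08
tool_pos: [625.5, 137.1, 53.3]
tcp_rot: [-0.994, 1.504, -1.291]
contact_force: [3.6, 9.2, -8.0]
grip_width: 0.2
```

send_rows --commands '[[[0,-0.003,0,0,0.0],[0,-0.003,0,0,0.0]]]'

```text
time: 16.25
tool_pos: [624.8, 134.9, 53.4]
tcp_rot: [-0.9, 1.509, -1.198]
contact_force: [4.0, 9.2, -6.4]
grip_width: 0.5
```

send_rows --commands '[[[0,-0.003,0,0,0.0],[0,-0.003,0,0,0.0]]]'

```text
time: 16.42
tool_pos: [624.3, 133.0, 53.4]
tcp_rot: [-0.789, 1.514, -1.086]
contact_force: [3.1, 7.8, -4.7]
grip_width: 0.8
```

```bash
python3 tgt.py 0 136 42
```

```text
t 16.42 pos [624.32 133.04  53.41] R [[0.027, 0.293, 0.956], [-0.05, 0.955, -0.292], [-0.998, -0.04, 0.04]] F [ 3.09  7.76 -4.73] w 0.8
shift tool mm [11.2   2.76 -2.78] turn deg -0.41 q [ 0.119  0.679  1.392 -0.061  1.05   0.446]
```

send_rows --commands '[[[0,-0.004,0,0,0.0],[0,-0.004,0,0,0.0],[0,-0.004,0,0,0.0],[0,-0.004,0,0,0.0]]]'

```text
time: 16.75
tool_pos: [622.4, 126.1, 53.6]
tcp_rot: [-0.501, 1.52, -0.797]
contact_force: [3.3, 8.9, -5.2]
grip_width: 0.3
```

```bash
cat > st.py <<'E'
from mv import *
p=pickle.load(open("fix.pkl","rb"))
o,R=state(); d=o["tool_pos"][:2]-p[:2]; k,s=np.cos(p[2]),np.sin(p[2]); F=o["contact_force"]
print("t %.2f fixx %.2f fixy %.2f z %.1f | Fx %.1f Fy %.1f Fz %.1f"%(o["time"],k*d[0]+s*d[1],-s*d[0]+k*d[1],o["tool_pos"][2],k*F[0]+s*F[1],-s*F[0]+k*F[1],F[2]),"tilt",R[2,1:].round(3))
E
python3 st.py
```

```text
t 16.75 fixx 2.49 fixy 126.51 z 53.6 | Fx 0.6 Fy 9.5 Fz -5.2 tilt [-0.025  0.045]
```

send_rows --commands '[[[0,-0.004,0,0,0.0],[0,-0.004,0,0,0.0],[0,-0.004,0,0,0.0],[0,-0.004,0,0,0.0]]]'

```text
time: 17.08
tool_pos: [620.7, 119.6, 53.8]
tcp_rot: [-0.16, 1.52, -0.455]
contact_force: [4.3, 9.9, -5.9]
grip_width: 0.4
```

```bash
python3 st.py
python3 - <<'E'
from ov import *; from mv import *
from plant import optics
c=optics.capture("side"); crop(c,260,380,140,240,6,"pics/s21.png")
c=optics.capture("top"); crop(c,250,380,150,240,6,"pics/t21.png")
E
```

```text
t 17.08 fixx 2.67 fixy 119.72 z 53.8 | Fx 1.3 Fy 10.7 Fz -5.9 tilt [-0.008  0.05 ]
```

View pics/s21.png

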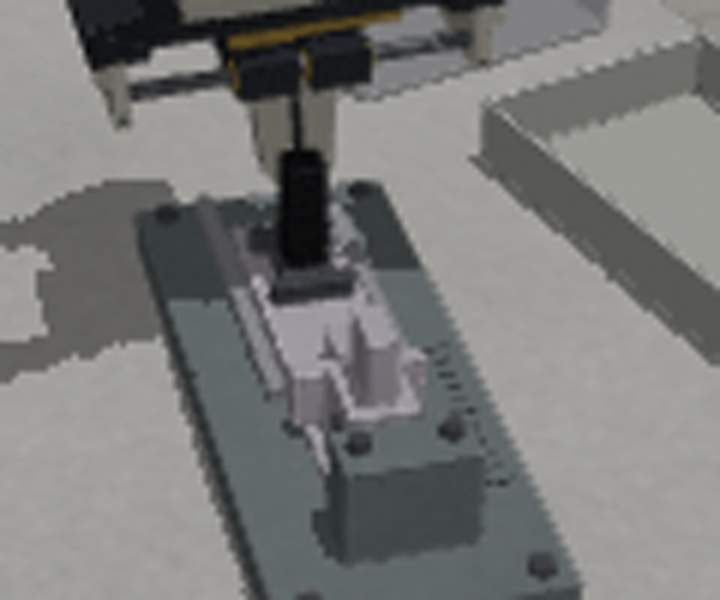

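View pics/t21.png

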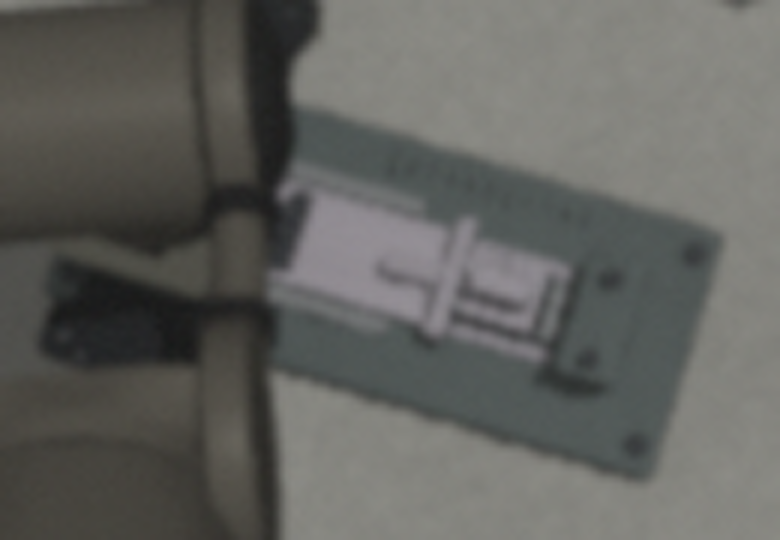

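send_rows --commands '[[[0,-0.003,0,0,0.0],[0,-0.003,0,0,0.0]]]'

```text
time: 17.35
tool_pos: [620.3, 117.9, 53.9]
tcp_rot: [-0.013, 1.519, -0.308]
contact_force: [3.2, 9.7, -5.8]
grip_width: 0.6
```

```bash
python3 st.py
```

```text
t 17.35 fixx 2.77 fixy 118.05 z 53.9 | Fx 0.2 Fy 10.2 Fz -5.8 tilt [-0.001  0.052]
```

send_rows --commands '[[[0,-0.003,0,0,0.0],[0,-0.003,0,0,0.0]]]'

```text
time: 17.52
tool_pos: [620.0, 116.6, 54.0]
tcp_rot: [0.131, 1.516, -0.163]
contact_force: [4.4, 10.0, -5.5]
grip_width: 0.6
```

```bash
python3 st.py
```

```text
t 17.52 fixx 2.85 fixy 116.73 z 54.0 | Fx 1.3 Fy 10.8 Fz -5.5 tilt [0.007 0.054]
```

send_rows --commands '[[[0,-0.003,0,0,0.0],[0,-0.003,0,0,0.0]]]'

```text
time: 17.68
tool_pos: [619.8, 115.5, 54.1]
tcp_rot: [0.262, 1.512, -0.031]
contact_force: [4.5, 12.2, -5.2]
grip_width: 0.1
```

```bash
python3 st.py
```

```text
t 17.68 fixx 2.97 fixy 115.60 z 54.1 | Fx 0.8 Fy 13.0 Fz -5.2 tilt [0.015 0.057]
```

send_rows --commands '[[[0,-0.003,0,0,0.0]]]'

```text
time: 17.77
tool_pos: [619.8, 115.4, 54.2]
tcp_rot: [0.332, 1.509, 0.039]
contact_force: [4.8, 13.5, -5.5]
grip_width: 0.1
```

```bash
python3 st.py
```

```text
t 17.77 fixx 3.06 fixy 115.46 z 54.2 | Fx 0.7 Fy 14.3 Fz -5.5 tilt [0.02  0.058]
```

send_rows --commands '[[[0,-0.003,0,0,0.0]]]'

```text
time: 17.85
tool_pos: [619.9, 115.5, 54.3]
tcp_rot: [0.399, 1.506, 0.106]
contact_force: [6.1, 14.1, -6.3]
grip_width: 0.8
```

```bash
python3 st.py
```

```text
t 17.85 fixx 3.08 fixy 115.56 z 54.3 | Fx 1.7 Fy 15.3 Fz -6.3 tilt [0.025 0.06 ]
```

send_rows --commands '[[[0,-0.003,0,0,0.0]]]'

```text
time: 17.93
tool_pos: [620.0, 115.6, 54.3]
tcp_rot: [0.46, 1.502, 0.168]
contact_force: [5.2, 13.6, -6.3]
grip_width: 0.5
```

```bash
python3 st.py
```

```text
t 17.93 fixx 3.17 fixy 115.78 z 54.3 | Fx 1.1 Fy 14.5 Fz -6.3 tilt [0.03  0.061]
```

send_rows --commands '[[[0,0.012,0,0,0.0],[0,0.015,0,0,0.0],[-0.03,0.005,0,0,0.0],[-0.04,0,0,0,0.0],[-0.04,0,0,0,0.0]]]'

```text
time: 18.35
tool_pos: [617.5, 148.1, 159.2]
tcp_rot: [0.454, 1.521, 0.162]
contact_force: [0.5, 0.5, 0.0]
grip_width: 0.8
```

```bash
python3 st.py; python3 tgt.py 0 260 150
```

```text
t 18.35 fixx -8.52 fixy 146.20 z 159.2 | Fx 0.3 Fy 0.6 Fz 0.0 tilt [0.022 0.044]
t 18.35 pos [617.53 148.14 159.21] R [[0.049, 0.287, 0.957], [0.008, 0.958, -0.288], [-0.999, 0.022, 0.044]] F [0.47 0.47 0.03] w 0.8
shift tool mm [ 12.04 113.57   7.96] turn deg -0.02 q [0.114 0.549 1.318 0.003 1.226 0.404]
```

Clear of the handle; moving the arm well aside to see the chute in both views.

send_rows --commands '[[[-0.01,0.035,-0.02,0,0.0],[0,0.035,-0.02,0,0.0],[0,0.035,-0.02,0,0.0],[0,0.035,-0.02,0,0.0]]]'

```text
time: 18.68
tool_pos: [589.1, 303.9, 183.8]
tcp_rot: [0.4, 1.497, 0.095]
contact_force: [0.4, -0.2, 0.2]
grip_width: 0.5
```

```bash
python3 st.py
python3 - <<'E'
from ov import *; import pickle
from plant import optics
p=pickle.load(open("fix.pkl","rb"))
c=optics.capture("side"); crop(c,270,370,160,260,7,"pics/s22.png")
d=optics.capture("top"); crop(d,250,380,150,240,6,"pics/t22.png")
pickle.dump({"side":c,"top":d},open("c1.pkl","wb"))
E
```

```text
t 18.68 fixx -80.40 fixy 287.24 z 183.8 | Fx 0.5 Fy -0.1 Fz 0.2 tilt [0.029 0.068]
```

View pics/s22.png

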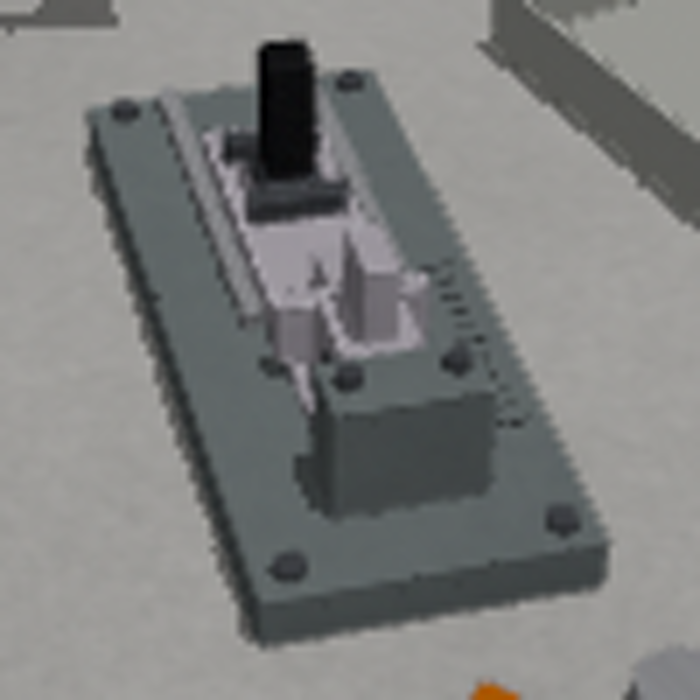

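View pics/t22.png

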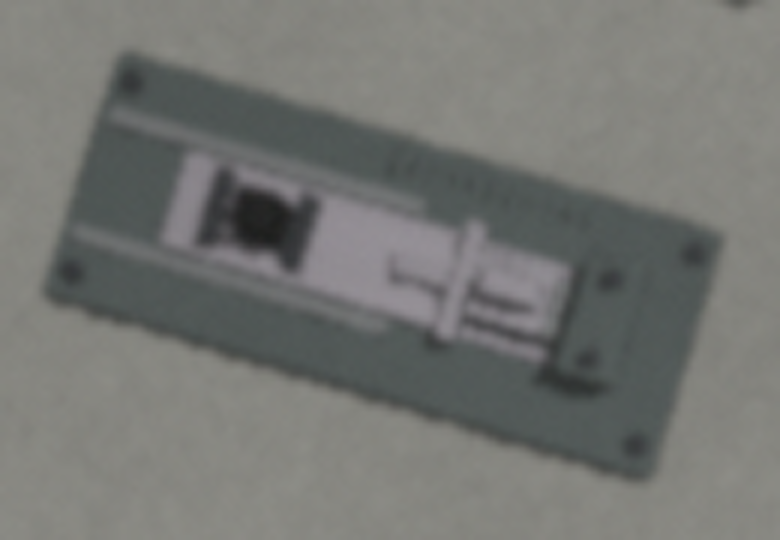

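Run:
```python
import pickle,cv2
from mv import *
from plant import close_job,monitor
c=pickle.load(open("c1.pkl","rb"))["top"]["color"];a=pickle.load(open("c0.pkl","rb"))["top"]["color"]
d=cv2.GaussianBlur(cv2.absdiff(a,c),(3,3),0).max(2)
for n,(u,v) in dict(jar=(425,160),cup=(376,138),puck=(391,194),dish=(385,267),weight=(476,226),brush=(190,235),orange=(400,228),purple=(453,204),pink1=(435,258),pink2=(462,248)).items(): print(n,d[v-12:v+13,u-12:u+13].max())
o=monitor.get_obs();print(o["time"],o["contact_force"],abs(o["dq"]).max())
```

```text
jar 13
cup 13
puck 13
dish 13
weight 13
brush 82
orange 13
purple 13
pink1 13
pink2 14
18.7833 [ 0.10317399 -0.22954954  0.08109969] 0.08749924487419439
```

Run:
```python
import pickle
from h import *
c=pickle.load(open("c1.pkl","rb"))
crop(c["top"],150,300,130,280,4,"pics/t23.png")
```

```text
(no output)
```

View pics/t23.png

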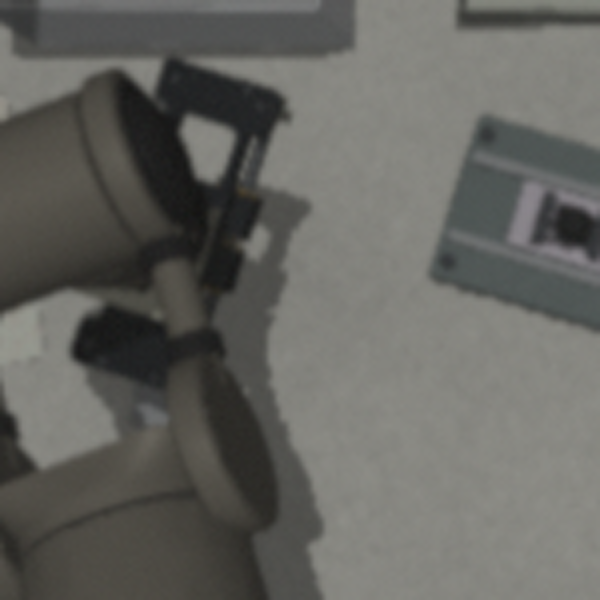

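send_rows --commands '[[[0,0,0,0,0.0],[0,0,0,0,0.0],[0,0,0,0,0.0]]]'

```text
time: 19.03
tool_pos: [586.5, 310.5, 183.5]
tcp_rot: [0.401, 1.498, 0.109]
contact_force: [0.4, 0.2, -0.5]
grip_width: 0.5
```

```bash
python3 st.py; python3 -c "
from plant import close_job
print(close_job())"
```

```text
t 19.03 fixx -84.78 fixy 292.82 z 183.5 | Fx 0.4 Fy 0.3 Fz -0.5 tilt [0.028 0.067]
the job is handed in; nothing more can be done
None
```

The block is standing upright in the chute, nipped between the fence and the sprung pad at roughly 5 N by estimate. I handed the job in at about 19 s.

- **What I did:** I pulled the fence back to its rear stop by the handle. I then gripped the aluminium block by its fin and set it down between the rails. To close, I pushed the handle from behind with the shut fingers until the fence stalled, then backed straight off. That leaves the handle's play taken up on the closing side.
- **Nip force:** The push averaged about 14.7 N at the stall, against about 9.5 N while the fence slid freely, so the nip is about 5 N. That is felt from the wrist force rather than measured directly, and the readings scatter by about 1 N.
- **Last pictures:** Both views show the block straight and upright between the rails, with the fence against it and no gap visible at the pad. The handle looked to be against the lug on the pad side, but I did not measure the play.
- **Other things on the bench:** The jar, cup, puck, dish, weight and all the look-alikes are unchanged from the start. In the last view the brush was hidden by the arm and its shadow, so its place was not confirmed. The arm passed high above it with no contact force.
- **What disagreed:** In the pictures the fingertips looked about 20 mm higher than the reported tool position. I relied on the force and finger opening instead. The tool also tilted by up to about 0.1 rad, because each move starts from the measured pose.

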